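# Refit the pump shaft retaining rings and oil them

## Task

The pump drive is back together except for its retaining rings: with the circlip pliers, snap every steel ring lying on the blue mat into the groove of a pump shaft, one ring to a shaft and any shaft will do, without handling the rings with the fingers. When all of them are on, press the red cap of the oil bottle right down and let it spring back up. Leave the pliers lying flat on the grey tool mat, and do not shift the wash bottle, glove box or meter.

Things in the scene. Friction and masses are not known exactly. Their poses are not given: they have to be found in the camera images.
- pliers: circlip pliers with bent tips, 170 mm long, 0.13 kg, lying flat with the tip pins down. Origin: under the pivot, level with the pin ends and rear feet (z = 0 on the mat). x axis along the pliers to the tips. Steel jaws at z = 16 to 24 mm; red handles run back to x = -110 mm, spread to y = +-41 mm, with feet down to z = 0 at x = -98, y = +-34 mm
- pliers_grip (a point): where to grip: midway between the two red upright grip plates (36 mm long, z = 8 to 32 mm), 40 mm behind the pivot, 20 mm above the pin ends. Grip across y from above: the outsides are 52 mm apart here at rest, 56 mm at 11 mm farther back. Held at 53 mm the tips are hardly spread and the spring (8 to 10 N) holds the pliers in the grip; squeezed to the stop the plates are parallel, 36 to 38 mm apart
- pliers_tip (a point): midway between the two pins, at their ends, 60 mm ahead of the pivot. Pins: round, 3.5 mm diameter, 3.2 mm long, pointing down; above each a flat shoulder, 14 mm along x, 5 along y, that rests on a ring's eye. Pins lie at y = +-14 mm at rest, +-15 to 16 when gripped to 53 mm, +-24 when squeezed to the stop: enough to pass a ring over a shaft
- pliers_l (a joint): how far each handle is squeezed, rad: 0 at rest, 0.17 at the stop (fully spread). Squeezing spreads the tips (jaws do not cross); takes about 10 N at first, 25 N at the stop with a ring; a spring reopens them
- tool_mat: grey tool mat, flush with the bench, 110 mm along its x and 240 mm along its y; origin at its centre
- ring1: steel retaining ring, 4 mm thick, 32 mm outside, 22 mm bore closed, lying flat. Origin: bore centre, underside; x axis points out through the gap. Beside the gap two eyes, through holes 10 mm along x by 7.5 along y, 2 mm walls, hole centres x = 14, y = +-15 mm when closed. Origin and axes belong to the back; the arms swing out against a spring, 2 to 4 N per eye. Three or four rings are present.
- ring2: steel retaining ring, 4 mm thick, 32 mm outside, 22 mm bore closed, lying flat. Origin: bore centre, underside; x axis points out through the gap. Beside the gap two eyes, through holes 10 mm along x by 7.5 along y, 2 mm walls, hole centres x = 14, y = +-15 mm when closed. Origin and axes belong to the back; the arms swing out against a spring, 2 to 4 N per eye.
- ring3: steel retaining ring, 4 mm thick, 32 mm outside, 22 mm bore closed, lying flat. Origin: bore centre, underside; x axis points out through the gap. Beside the gap two eyes, through holes 10 mm along x by 7.5 along y, 2 mm walls, hole centres x = 14, y = +-15 mm when closed. Origin and axes belong to the back; the arms swing out against a spring, 2 to 4 N per eye.
- ring4: steel retaining ring, 4 mm thick, 32 mm outside, 22 mm bore closed, lying flat. Origin: bore centre, underside; x axis points out through the gap. Beside the gap two eyes, through holes 10 mm along x by 7.5 along y, 2 mm walls, hole centres x = 14, y = +-15 mm when closed. Origin and axes belong to the back; the arms swing out against a spring, 2 to 4 N per eye.
- ring1_l (a joint): how far each arm of ring1 is spread, rad: 0 closed, about 0.28 when held by fully squeezed pliers; both arms move alike
- ring2_l (a joint): how far each arm of ring2 is spread, rad: 0 closed, about 0.28 when held by fully squeezed pliers; both arms move alike
- ring3_l (a joint): how far each arm of ring3 is spread, rad: 0 closed, about 0.28 when held by fully squeezed pliers; both arms move alike
- ring4_l (a joint): how far each arm of ring4 is spread, rad: 0 closed, about 0.28 when held by fully squeezed pliers; both arms move alike
- shaft1 (a point): upright shaft 1: on its axis at the rotor face (dark 60 mm disc, 50 mm above the bench) where the ring comes to lie. Upward from here: groove 20.6 mm diameter, 7.5 high; 25 mm shaft, 8.5; cone, top at 23 mm. 70 mm apart on a grey plate 110 x 280 x 20 mm. A spread ring passes best with its origin 3 mm off the axis, away from its gap; while it closes let the tips draw back some 6 mm, to 14 mm from the axis. Home: closed, within 3 mm of the axis
- shaft2 (a point): upright shaft 2: on its axis at the rotor face (dark 60 mm disc, 50 mm above the bench) where the ring comes to lie. Upward from here: groove 20.6 mm diameter, 7.5 high; 25 mm shaft, 8.5; cone, top at 23 mm. 70 mm apart on a grey plate 110 x 280 x 20 mm. A spread ring passes best with its origin 3 mm off the axis, away from its gap; while it closes let the tips draw back some 6 mm, to 14 mm from the axis. Home: closed, within 3 mm of the axis
- shaft3 (a point): upright shaft 3: on its axis at the rotor face (dark 60 mm disc, 50 mm above the bench) where the ring comes to lie. Upward from here: groove 20.6 mm diameter, 7.5 high; 25 mm shaft, 8.5; cone, top at 23 mm. 70 mm apart on a grey plate 110 x 280 x 20 mm. A spread ring passes best with its origin 3 mm off the axis, away from its gap; while it closes let the tips draw back some 6 mm, to 14 mm from the axis. Home: closed, within 3 mm of the axis
- shaft4 (a point): upright shaft 4: on its axis at the rotor face (dark 60 mm disc, 50 mm above the bench) where the ring comes to lie. Upward from here: groove 20.6 mm diameter, 7.5 high; 25 mm shaft, 8.5; cone, top at 23 mm. 70 mm apart on a grey plate 110 x 280 x 20 mm. A spread ring passes best with its origin 3 mm off the axis, away from its gap; while it closes let the tips draw back some 6 mm, to 14 mm from the axis. Home: closed, within 3 mm of the axis
- oil_cap_top (a point): centre of the top face of the red cap (34 mm diameter, about 128 mm above the bench) on the yellow oil bottle that is fixed to the bench; its spout points to +y
- oil_cap (a joint): how far the cap is pressed down, m: 0 up, 0.008 fully down; sprung, 2 N to start, 6 N fully down
- wash_bottle: bystander: white wash bottle with red cap, 60 mm diameter, 130 mm tall; origin under its centre
- glove_box: bystander: blue carton, 100 x 180 x 60 mm; origin under its centre
- meter: bystander: white hand-held meter, 110 x 55 x 22 mm; origin under its centre
Not all that is in view belongs to the job. There is more than one size of the part that bears oil_cap_top; the job needs the smaller.

How it is judged:
On the way, in this order (a step that is already met when the one before it is completed fails the run):
1. every ring present is closed in a shaft groove (value of joint each of ring1_l, ring2_l, ring3_l, ring4_l below 0.1 rad and ((angle between the z axis of ring1 and the z axis of shaft1, either way round below 0.25 rad and horizontal distance between ring1 and shaft1 below 0.003 m and z of ring1 in the frame of shaft1 between -0.002 and 0.0085 m) or (angle between the z axis of ring1 and the z axis of shaft2, either way round below 0.25 rad and horizontal distance between ring1 and shaft2 below 0.003 m and z of ring1 in the frame of shaft2 between -0.002 and 0.0085 m) or (angle between the z axis of ring1 and the z axis of shaft3, either way round below 0.25 rad and horizontal distance between ring1 and shaft3 below 0.003 m and z of ring1 in the frame of shaft3 between -0.002 and 0.0085 m) or (angle between the z axis of ring1 and the z axis of shaft4, either way round below 0.25 rad and horizontal distance between ring1 and shaft4 below 0.003 m and z of ring1 in the frame of shaft4 between -0.002 and 0.0085 m)) and ((angle between the z axis of ring2 and the z axis of shaft1, either way round below 0.25 rad and horizontal distance between ring2 and shaft1 below 0.003 m and z of ring2 in the frame of shaft1 between -0.002 and 0.0085 m) or (angle between the z axis of ring2 and the z axis of shaft2, either way round below 0.25 rad and horizontal distance between ring2 and shaft2 below 0.003 m and z of ring2 in the frame of shaft2 between -0.002 and 0.0085 m) or (angle between the z axis of ring2 and the z axis of shaft3, either way round below 0.25 rad and horizontal distance between ring2 and shaft3 below 0.003 m and z of ring2 in the frame of shaft3 between -0.002 and 0.0085 m) or (angle between the z axis of ring2 and the z axis of shaft4, either way round below 0.25 rad and horizontal distance between ring2 and shaft4 below 0.003 m and z of ring2 in the frame of shaft4 between -0.002 and 0.0085 m)) and ((angle between the z axis of ring3 and the z axis of shaft1, either way round below 0.25 rad and horizontal distance between ring3 and shaft1 below 0.003 m and z of ring3 in the frame of shaft1 between -0.002 and 0.0085 m) or (angle between the z axis of ring3 and the z axis of shaft2, either way round below 0.25 rad and horizontal distance between ring3 and shaft2 below 0.003 m and z of ring3 in the frame of shaft2 between -0.002 and 0.0085 m) or (angle between the z axis of ring3 and the z axis of shaft3, either way round below 0.25 rad and horizontal distance between ring3 and shaft3 below 0.003 m and z of ring3 in the frame of shaft3 between -0.002 and 0.0085 m) or (angle between the z axis of ring3 and the z axis of shaft4, either way round below 0.25 rad and horizontal distance between ring3 and shaft4 below 0.003 m and z of ring3 in the frame of shaft4 between -0.002 and 0.0085 m)) and ((angle between the z axis of ring4 and the z axis of shaft1, either way round below 0.25 rad and horizontal distance between ring4 and shaft1 below 0.003 m and z of ring4 in the frame of shaft1 between -0.002 and 0.0085 m) or (angle between the z axis of ring4 and the z axis of shaft2, either way round below 0.25 rad and horizontal distance between ring4 and shaft2 below 0.003 m and z of ring4 in the frame of shaft2 between -0.002 and 0.0085 m) or (angle between the z axis of ring4 and the z axis of shaft3, either way round below 0.25 rad and horizontal distance between ring4 and shaft3 below 0.003 m and z of ring4 in the frame of shaft3 between -0.002 and 0.0085 m) or (angle between the z axis of ring4 and the z axis of shaft4, either way round below 0.25 rad and horizontal distance between ring4 and shaft4 below 0.003 m and z of ring4 in the frame of shaft4 between -0.002 and 0.0085 m))), for 0.3 s.
2. the oil cap is pressed right down (value of joint oil_cap above 0.006 m), for 0.05 s.
3. the oil cap is up again (value of joint oil_cap below 0.0015 m), for 0.1 s.
At the end, for the whole second after the job is handed in: Every ring present is closed (arms within 0.1 rad) in a shaft groove, within 3 mm of the shaft axis, within the groove's height, level to 0.25 rad; the oil cap has been pressed at least 6 mm after that and is up again; the pliers lie flat and still with their pivot on the grey mat (all of step 1 and x of pliers in the frame of tool_mat between -0.055 and 0.055 m and y of pliers in the frame of tool_mat between -0.11 and 0.11 m and height (world z) of pliers below 0.006 m and angle between pliers's own z axis and vertical below 0.12 rad and linear speed of pliers below 0.02 m/s and value of joint oil_cap below 0.0015 m); the robot touches nothing.
It fails at once if the fingers press on a ring (contact force between the fingers and ring1 above 3 N or contact force between the fingers and ring2 above 3 N or contact force between the fingers and ring3 above 3 N or contact force between the fingers and ring4 above 3 N).
It fails at once if the white wash bottle is shifted by more than 20 mm (distance of wash_bottle from where it was at the start of the episode above 0.02 m).
It fails at once if the blue glove box is shifted by more than 20 mm (distance of glove_box from where it was at the start of the episode above 0.02 m).
It fails at once if the hand-held meter is shifted by more than 20 mm (distance of meter from where it was at the start of the episode above 0.02 m).
Of ring1, ring2, ring3, ring4 only 3 to 4 are there at a start; the rules pass over those that are not, and their reading is None.
At some moment in a run one of ring1, ring2, ring3, ring4 may be knocked a few centimetres aside while the robot is not near it.
It also fails if it takes over 200 s, if anything falls off the work surface, if the arm or the gripper's body presses on something with over 40 N, if the wrist force passes 120 N, or if a joint passes its speed limit or range.

## Robot

A 6-joint arm with a two-finger parallel gripper is mounted at the origin on the work surface. World frame = base frame: x ahead of the robot, y to its left, z up, the work surface at z = 0. Lengths are in m, angles in rad, forces in N, time in s.
With the tool pointing down it reaches from about 0.275 to 1 m from the base axis. Payload 8.4 kg.
Tool frame: the origin (TCP) lies on the centre line of the jaws, within the pads' length; the fingertips stand 17 mm ahead of it and the grasp point (between the pads) lies 2 mm behind it (bot.nose_length is the distance from the TCP to the fingertips, in m); z points along the fingers, y is the direction in which the jaws open and shut (so a half turn about z gives the same grasp; the last joint's range is limited). The gripper opens to 85 mm and grips with 20 to 120 N. Pads are 22 mm wide; open, the fingers measure 114 mm over their backs; the gripper's body (76 mm by 85 mm) begins 54 mm behind the grasp point. The pads swing forward as they close: fully open they stand 13 mm farther back than shut.
Start: joints at [1.291, 0.353, 1.633, -0, 1.155, -0.002], TCP at [0.171, 0.601, 0.248] pointing down, gripper open.
Joint ranges: [-2.63, 2.63], [-0.92, 2.1], [0.06, 2.66], [-1.3, 4.44], [0, 2.69], [-3.02, 3.02]. Speed limits (rad/s): [2.22, 2.22, 2.79, 3.14, 3.14, 3.14].

## Interface

Orientations are given as a unit quaternion [x, y, z, w].
In Python, from rig import bot, imaging gives the robot as it stands. The module is installed in compiled form; this text tells all that it offers.
- The arm moves only by the tool arm_command, never from a script. Its argument "steps" is one flat list of numbers, 7 for each row, row after row: the shift along the tool's x, y, z in mm, then the turn, a rotation vector about the tool's x, y, z in degrees, then the opening, from 0 (shut) to 1 (fully open). In form: [dx, dy, dz, wx, wy, wz, gripper, dx, dy, dz, wx, wy, wz, gripper, ...]. A call has 1 to 20 rows; each row is the pose to reach, as a shift and turn from the pose commanded when the call began, along the tool's axes at that moment; what a row does not reach only later rows make up. A row lasts 1/8 s, in which the tool goes at most 62.5 mm and 10.7 degrees, less where a joint would pass 70% of its speed; a pose out of reach is approached as far as the arm can. A call with a gripper value outside its range is refused whole. The fingers move at their own pace and stop on an object; "squeeze" is the grip in N (left out, the last holds). Time passes only in rows, so rows that repeat a pose let the fingers close. It gives the time, the measured TCP pose, the force and the opening at its end, in the units of the state.
- bot.sense(): the state, without advancing time (a new reading comes with each control period).
- imaging.camera(name): name is "side" or "top" or "wrist"; returns (picture, depth): 384x512x3 uint8, blue, green, red; 384x512 float32, m along the optical axis (not along the pixel's ray), 0 where there is no reading.
- imaging.camera_info(name): a dict with "fx", "fy", "cx", "cy" (pixels), "dist_coeffs" ([k1, k2, p1, p2, k3] as OpenCV has them; the pictures are not rectified), "position" and "attitude" of the camera in the world. Camera axes: x right, y down, z forward; pixel columns grow to the right and rows downward; lengths in m; the calibration is good to about 2 mm. A picture is of the moment at which its call begins: read the wrist's pose just before it. camera_info takes no time and is no camera call; for the wrist camera it gives the pose at the moment of the call.
- bot.sign_off(): hands the job in, once; it reports no verdict.
The state is a dict: "clock": time; "joint_pos": joint angles; "joint_vel": joint speeds; "joint_efforts": joint torques, N m; "tool_pos": TCP position; "eef_rot": TCP orientation; "wrist_force": force on the tool from outside, world axes, zero at the start; "torque": the same for the moment, N m; "finger_gap": finger opening in m.
Only numpy, scipy, OpenCV 4.12 (cv2) and the standard library are available. Lean on these libraries where they do the work, as an engineer would, in place of code of your own. Each camera call takes 0.05 s, during which the arm holds its last target. There are 200 camera calls.

## Working session

There is one attempt and no reset: what is moved stays moved. The work goes in short steps, Python scripts to look and compute and a tool call to move; the robot and the scene stay as the last step left them, time stands still between calls to the robot, and variables do not carry over. Pictures are saved under pics/ and viewed, about 12 in all and at most 16, crops included, and the job is handed in when it is done.

Besides the shell and the picture viewer there is one more tool, called after "Call:" in YAML: its name, and indented under it one key for each argument. arm_command: Moves the arm, as the interface text tells. Its arguments: {"type":"object","properties":{"steps":{"type":"array","items":{"type":"number"}},"squeeze":{"type":"number"}},"required":["steps"]}

```bash
mkdir -p pics; cat > h.py <<'E'
import numpy as np, cv2
from scipy.spatial.transform import Rotation as R
from rig import bot, imaging
def cam(n):
    i=imaging.camera_info(n); p,d=imaging.camera(n); return p,d,i
def mats(i):
    K=np.array([[i['fx'],0,i['cx']],[0,i['fy'],i['cy']],[0,0,1.]])
    a=np.array(i['attitude']); Rm=R.from_quat(a).as_matrix() if a.size==4 else a
    return K,np.array(i['dist_coeffs'],float),Rm,np.array(i['position'])
def rays(i,uv):
    K,D,Rm,p=mats(i)
    n=cv2.undistortPoints(np.array(uv,float).reshape(-1,1,2),K,D).reshape(-1,2)
    return np.c_[n,np.ones(len(n))]@Rm.T,p
def atz(i,uv,z):
    r,p=rays(i,uv); return p+r*((z-p[2])/r[:,2])[:,None]
def cloud(i,d):
    h,w=d.shape; u,v=np.meshgrid(np.arange(w),np.arange(h))
    r,p=rays(i,np.c_[u.ravel(),v.ravel()]); return (p+r*d.reshape(-1,1)).reshape(h,w,3)
def proj(i,P):
    K,D,Rm,p=mats(i); c=(np.array(P,float).reshape(-1,3)-p)@Rm
    return cv2.projectPoints(c,np.zeros(3),np.zeros(3),K,D)[0].reshape(-1,2)
E
python3 - <<'E'
from h import *
s=bot.sense(); print({k:np.round(v,3) for k,v in s.items()}, bot.nose_length)
for n in('top','side','wrist'):
    p,d,i=cam(n); cv2.imwrite(f'pics/{n}0.png',p if n=='wrist' else cv2.resize(p,(800,600))); print(n,{k:np.round(v,3) for k,v in i.items()})
    np.savez(f'{n}0.npz',p=p,d=d,i=np.array(i,dtype=object))
E
```

```text
{'clock': np.float64(0.0), 'joint_pos': array([ 1.291,  0.354,  1.634, -0.   ,  1.155, -0.002]), 'joint_vel': array([-0.   ,  0.002, -0.   ,  0.001,  0.001, -0.   ]), 'joint_efforts': array([ 2.0000e-03, -6.0525e+01, -3.4208e+01,  0.0000e+00,  9.0000e-03,
        0.0000e+00]), 'tool_pos': array([0.171, 0.601, 0.248]), 'eef_rot': array([ 0.138,  0.99 , -0.001, -0.   ]), 'wrist_force': array([ 0.41 , -0.166,  0.193]), 'torque': array([-0.023, -0.044,  0.02 ]), 'finger_gap': np.float64(0.085)} 0.017
top {'fx': np.float64(457.606), 'fy': np.float64(457.606), 'cx': np.float64(257.682), 'cy': np.float64(196.43), 'dist_coeffs': array([-0.075,  0.   ,  0.   ,  0.   ,  0.   ]), 'position': array([0.5 , 0.01, 1.5 ]), 'attitude': array([-0.706,  0.706, -0.04 ,  0.038])}
side {'fx': np.float64(489.408), 'fy': np.float64(489.408), 'cx': np.float64(261.584), 'cy': np.float64(195.632), 'dist_coeffs': array([-0.015,  0.   ,  0.   ,  0.   ,  0.   ]), 'position': array([-0.195, -1.049,  0.908]), 'attitude': array([ 0.826, -0.281,  0.161, -0.462])}
wrist {'fx': np.float64(298.409), 'fy': np.float64(298.409), 'cx': np.float64(253.666), 'cy': np.float64(196.656), 'dist_coeffs': array([-0.076,  0.   ,  0.   ,  0.   ,  0.   ]), 'position': array([0.093, 0.624, 0.372]), 'attitude': array([0.787, 0.594, 0.098, 0.132])}
```

View pics/top0.png

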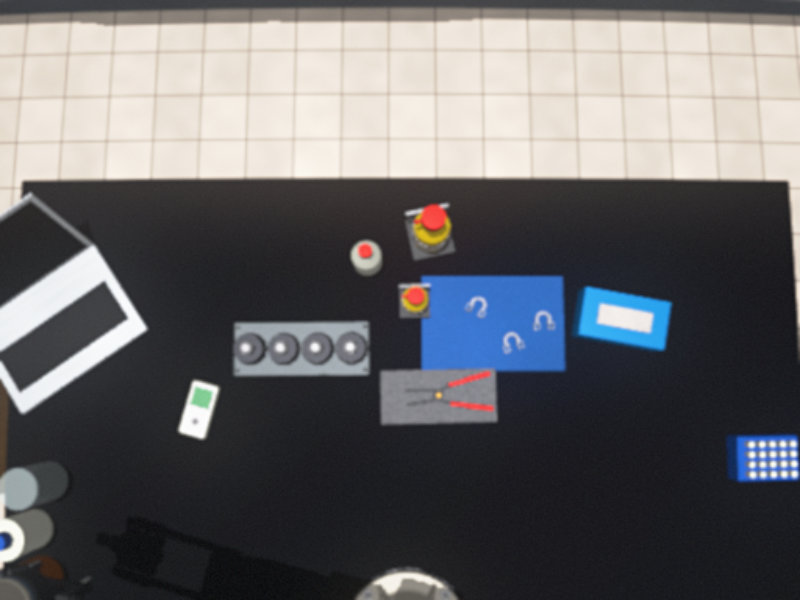

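The top view (800x600 scale) shows three rings at about (478,305), (543,320), (513,342). The pliers are at (438,395) with tips to the left (+y), the shafts are at (250..350,347), and the small oil bottle is at (415,297).

```bash
python3 - <<'E'
from h import *
z=np.load('top0.npz',allow_pickle=True); p,d=z['p'],z['d']; i=z['i'].item()
s=512/800
C=cloud(i,d)
f=lambda u,v:np.array([[u*s,v*s]])
for n,u,v,h in [('ring1',478,305,.004),('ring2',543,320,.004),('ring3',513,342,.004),('pivot',438,395,.024),('tipsA',405,390,.02),('tipsB',407,403,.02),('hA',490,375,.02),('hB',492,409,.02),('capS',416,296,.128),('capL',434,216,.2),('mat TL',380,371,0),('mat BR',497,423,0),('mat BL',380,425,0),('mat TR',496,369,0),('wash',365,251,.13),('plateTL',234,322,.02),('plateBR',369,375,.02)]+[(f'sh{k}',u,347,.073) for k,u in enumerate((245,281,316,352))]:
    q=C[int(v*s),int(u*s)]; print(n,np.round(atz(i,f(u,v),h)[0],3),'depth',np.round(q,3))
z=np.load('wrist0.npz',allow_pickle=True);i=z['i'].item(); K,D,Rm,pp=mats(i); S=bot.sense(); Rt=R.from_quat(S['eef_rot']).as_matrix()
print('cam in tool',Rt.T@(pp-S['tool_pos']),'\n',(Rt.T@Rm).round(3),'\nRt',Rt.round(3))
E
```

```text
ring1 [ 0.671 -0.153  0.004] depth [ 0.672 -0.15   0.001]
ring2 [ 0.64  -0.29   0.004] depth [ 0.642 -0.288  0.002]
ring3 [ 0.593 -0.226  0.004] depth [ 0.597 -0.225 -0.001]
pivot [ 0.483 -0.066  0.024] depth [ 0.486 -0.065  0.029]
tipsA [0.494 0.001 0.02 ] depth [0.495 0.002 0.004]
tipsB [ 0.467 -0.003  0.02 ] depth [ 0.469 -0.001 -0.004]
hA [ 0.524 -0.174  0.02 ] depth [ 0.524 -0.171  0.029]
hB [ 0.454 -0.178  0.02 ] depth [ 0.457 -0.175  0.015]
capS [ 0.675 -0.019  0.128] depth [ 0.676 -0.019  0.127]
capL [ 0.815 -0.052  0.2  ] depth [ 0.822 -0.051  0.178]
mat TL [0.533 0.053 0.   ] depth [0.534 0.054 0.002]
mat BR [ 0.425 -0.19   0.   ] depth [ 0.427 -0.19  -0.002]
mat BL [0.421 0.053 0.   ] depth [0.421 0.054 0.003]
mat TR [ 0.537 -0.19   0.   ] depth [ 0.537 -0.188 -0.   ]
wash [0.763 0.08  0.13 ] depth [0.765 0.082 0.128]
plateTL [0.634 0.358 0.02 ] depth [ 0.636  0.365 -0.001]
plateBR [0.524 0.076 0.02 ] depth [ 0.525  0.077 -0.003]
sh0 [0.579 0.322 0.073] depth [0.579 0.324 0.074]
sh1 [0.579 0.249 0.073] depth [0.579 0.252 0.073]
sh2 [0.579 0.179 0.073] depth [0.579 0.18  0.075]
sh3 [0.579 0.107 0.073] depth [0.58  0.108 0.07 ]
cam in tool [ 0.08198043  0.00055187 -0.12428437] 
 [[-0.    -0.946 -0.324]
 [ 1.     0.    -0.001]
 [ 0.001 -0.324  0.946]] 
Rt [[-0.962  0.274 -0.   ]
 [ 0.274  0.962 -0.001]
 [ 0.    -0.001 -1.   ]]
```

View pics/wrist0.png

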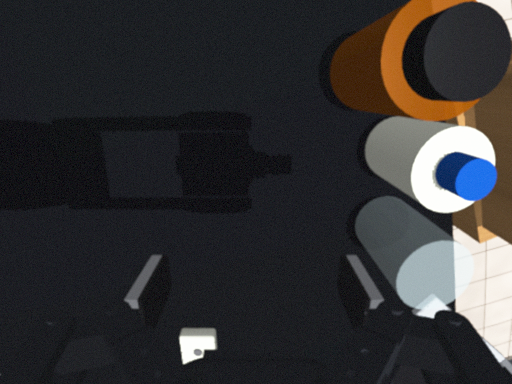

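```bash
cat >> h.py <<'E'
def go(x,y,z,ang):
    """deltas to put TCP at x,y,z, tool down, tool x at world angle ang (deg)"""
    s=bot.sense(); R0=R.from_quat(s['eef_rot']); a=np.radians(ang)
    X=np.array([np.cos(a),np.sin(a),0]); Z=np.array([0,0,-1.]); Rt=R.from_matrix(np.c_[X,np.cross(Z,X),Z])
    d=R0.inv().apply(np.array([x,y,z])-s['tool_pos'])*1e3; w=(R0.inv()*Rt).as_rotvec(degrees=True)
    print('delta',d.round(1),w.round(2),'| pos',s['tool_pos'].round(4),'ang',np.degrees(np.arctan2(*R0.apply([1,0,0])[1::-1])).round(2),'F',s['wrist_force'].round(1),'gap',round(s['finger_gap'],4),'t',round(s['clock'],2),'j6',s['joint_pos'][5].round(2))
E
python3 - <<'E'
from h import *
go(.485,-.106,.15,92.8)
E
```

```text
delta [-495.4 -593.5   98.3] [-5.000e-02  4.000e-02  7.129e+01] | pos [0.1713 0.6007 0.2477] ang 164.09 F [ 0.3 -0.3  0.5] gap 0.0853 t 0.15 j6 -0.0
```

Call:
arm_command:
  steps: [-495,-593,98,0,0,71.3,1,-495,-593,98,0,0,71.3,1,-495,-593,98,0,0,71.3,1,-495,-593,98,0,0,71.3,1,-495,-593,98,0,0,71.3,1,-495,-593,98,0,0,71.3,1,-495,-593,98,0,0,71.3,1,-495,-593,98,0,0,71.3,1,-495,-593,98,0,0,71.3,1,-495,-593,98,0,0,71.3,1,-495,-593,98,0,0,71.3,1,-495,-593,98,0,0,71.3,1,-495,-593,98,0,0,71.3,1,-495,-593,98,0,0,71.3,1,-495,-593,98,0,0,71.3,1,-495,-593,98,0,0,71.3,1]

```text
clock: 2.15
tool_pos: [0.4844, -0.104, 0.1504]
eef_rot: [0.689, 0.724, -0.0, -0.0]
wrist_force: [1.1, 0.6, -0.2]
finger_gap: 0.0857
```

```bash
python3 - <<'E'
from h import *
go(.485,-.106,.15,92.8)
p,d,i=cam('wrist'); cv2.imwrite('pics/w1.png',p); np.savez('w1.npz',p=p,d=d,i=np.array(i,dtype=object))
E
```

```text
delta [-2.1  0.5  0.4] [-0.01 -0.01  0.05] | pos [ 0.4844 -0.104   0.1504] ang 92.85 F [ 1.1  0.6 -0.2] gap 0.0857 t 2.15 j6 -0.26
```

View pics/w1.png

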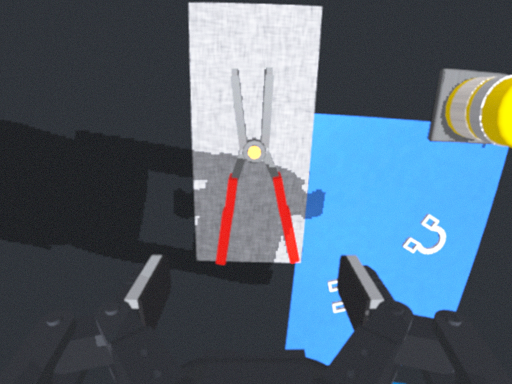

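```bash
python3 - <<'E'
from h import *
z=np.load('w1.npz',allow_pickle=True); p,d=z['p'],z['d']; i=z['i'].item(); C=cloud(i,d)
hsv=cv2.cvtColor(p,cv2.COLOR_BGR2HSV); H,S,V=cv2.split(hsv)
red=((H<8)|(H>172))&(S>150)&(V>80)
yel=(H>20)&(H<35)&(S>120)&(V>100); yel[:, 400:]=0
for n,m in(('red',red),('yel',yel)):
    k,l,st,c=cv2.connectedComponentsWithStats(m.astype(np.uint8))
    for j in range(1,k):
        if st[j,4]>40: print(n,st[j],c[j].round(1),'z med',np.median(C[l==j][:,2]).round(4), atz(i,[c[j]],.026 if n=='yel' else .03)[0].round(4))
uv=[(254,152),(236,71),(269,71),(233,178),(277,178),(222,262),(295,261)]
for q in uv:
    w=C[int(q[1])-2:int(q[1])+3,int(q[0])-2:int(q[0])+3].reshape(-1,3); print(q,'zmax',w[:,2].max().round(3),atz(i,[q],.024)[0].round(4))
E
```

```text
red [273 173  26  91 822] [285.5 219.5] z med 0.0234 [ 0.5154 -0.1243  0.03  ]
red [215 174  22  92 861] [226.2 222. ] z med 0.0234 [ 0.4627 -0.1294  0.03  ]
(254, 152) zmax 0.027 [ 0.4844 -0.0664  0.024 ]
(236, 71) zmax 0.023 [ 0.4671 -0.0027  0.024 ]
(269, 71) zmax 0.023 [ 0.493  -0.0014  0.024 ]
(233, 178) zmax 0.031 [ 0.4673 -0.0901  0.024 ]
(277, 178) zmax 0.032 [ 0.5056 -0.0882  0.024 ]
(222, 262) zmax 0.024 [ 0.4589 -0.1745  0.024 ]
(295, 261) zmax 0.023 [ 0.5292 -0.1699  0.024 ]
```

```bash
python3 - <<'E'
from h import *
go(.4873,-.1063,.022,94.2)
E
```

```text
delta [ -2.4   2.7 128.5] [ 0.   -0.   -1.34] | pos [ 0.4845 -0.104   0.1505] ang 92.86 F [-0.2 -0.   0. ] gap 0.0854 t 2.2 j6 -0.26
```

Call:
arm_command:
  steps: [-2.4,2.7,60,0,0,-1.3,1,-2.4,2.7,105,0,0,-1.3,1,-2.4,2.7,128,0,0,-1.3,1,-2.4,2.7,128,0,0,-1.3,1,-2.4,2.7,128,0,0,-1.3,0.75,-2.4,2.7,128,0,0,-1.3,0.68,-2.4,2.7,128,0,0,-1.3,0.64,-2.4,2.7,128,0,0,-1.3,0.62,-2.4,2.7,128,0,0,-1.3,0.62,-2.4,2.7,128,0,0,-1.3,0.62,-2.4,2.7,128,0,0,-1.3,0.62]
  squeeze: 60

```text
clock: 3.58
tool_pos: [0.4888, -0.1075, 0.024]
eef_rot: [0.681, 0.732, 0.001, 0.001]
wrist_force: [-1.2, 1.3, 11.3]
finger_gap: 0.0528
```

```bash
python3 - <<'E'
from h import *
go(.4873,-.1063,.022,94.2)
p,d,i=cam('wrist'); cv2.imwrite('pics/w2.png',p); np.savez('w2.npz',p=p,d=d,i=np.array(i,dtype=object))
E
```

```text
delta [ 1.3 -1.4  2. ] [ 0.16  0.05 -0.12] | pos [ 0.4888 -0.1075  0.024 ] ang 94.08 F [-1.2  1.3 11.3] gap 0.0528 t 3.58 j6 -0.29
```

View pics/w2.png

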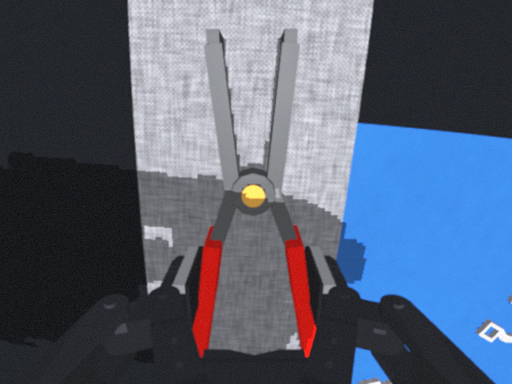

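```bash
python3 - <<'E'
from h import *
go(.53,-.22,.25,10)
E
```

```text
delta [-115.4   33.7 -225.8] [ 1.700e-01 -8.000e-02  8.408e+01] | pos [ 0.4888 -0.1074  0.024 ] ang 94.08 F [-1.3  0.3 10.7] gap 0.0531 t 3.62 j6 -0.29
```

Call:
arm_command:
  steps: [0,0,-20,0,0,0,0.62,0,0,-60,0,0,0,0.62,-30,10,-110,0,0,10,0.62,-60,20,-160,0,0,20,0.62,-115,34,-226,0,0,84,0.62,-115,34,-226,0,0,84,0.62,-115,34,-226,0,0,84,0.62,-115,34,-226,0,0,84,0.62,-115,34,-226,0,0,84,0.62,-115,34,-226,0,0,84,0.62,-115,34,-226,0,0,84,0.62,-115,34,-226,0,0,84,0.62,-115,34,-226,0,0,84,0.62,-115,34,-226,0,0,84,0.62]

```text
clock: 5.38
tool_pos: [0.5297, -0.2195, 0.2483]
eef_rot: [0.996, 0.088, -0.0, 0.0]
wrist_force: [0.5, -0.0, -2.0]
finger_gap: 0.0533
```

```bash
python3 - <<'E'
from h import *
go(.53,-.22,.25,10)
p,d,i=cam('wrist'); cv2.imwrite('pics/w3.png',cv2.resize(p,(768,576),interpolation=cv2.INTER_CUBIC)); np.savez('w3.npz',p=p,d=d,i=np.array(i,dtype=object))
E
```

```text
delta [ 0.2  0.5 -1.7] [0.   0.   0.15] | pos [ 0.5297 -0.2195  0.2483] ang 10.15 F [ 0.5 -0.  -2. ] gap 0.0533 t 5.38 j6 1.0
```

View pics/w3.png

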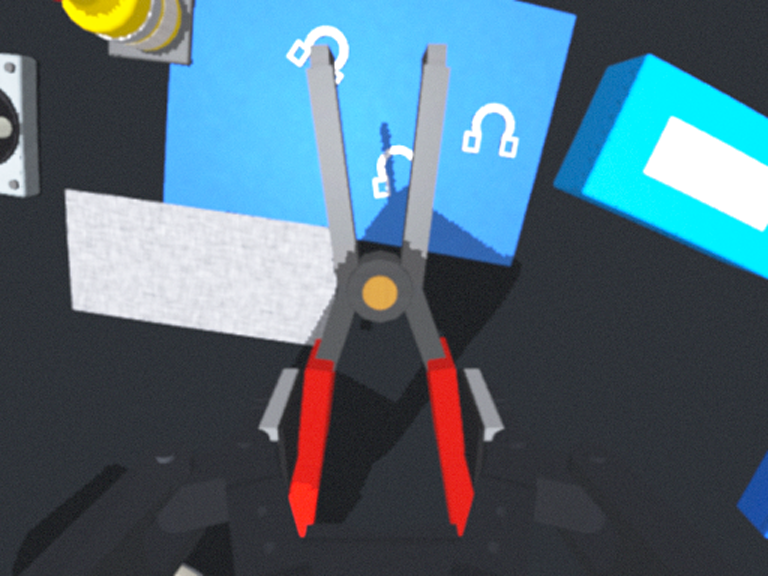

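```bash
cat >> h.py <<'E'
def load(n):
    z=np.load(n,allow_pickle=True); return z['p'],z['d'],z['i'].item()
CT=np.array([0.08198,0.00055,-0.12428]); RCT=None
def totool(i,P):
    K,D,Rm,p=mats(i); M=np.array([[0,-.946,-.324],[1,0,-.001],[.001,-.324,.946]]); U,_,Vt=np.linalg.svd(M); M=U@Vt
    return (np.asarray(P)-p)@Rm@M.T+CT
E
python3 - <<'E'
from h import *
p,d,i=load('w3.npz'); T=totool(i,cloud(i,d))*1e3
for u in (213,214,290,291):
    for v in range(27,60,2): print(u,v,T[v,u].round(1),p[v,u])
m=np.abs(T[:,:,2])<60
cv2.imwrite('pics/w3c.png',cv2.resize(p[10:70,180:330],None,fx=5,fy=5,interpolation=cv2.INTER_CUBIC))
E
```

```text
213 27 [157.2 -45.8 248.2] [255 206  92]
213 29 [155.1 -45.9 248.6] [255 198 140]
213 31 [106.5 -15.5   4.7] [183 181 178]
213 33 [105.5 -15.3   2.8] [186 181 176]
213 35 [105.1 -15.6   4.6] [187 182 180]
213 37 [104.2 -15.5   3.8] [190 185 183]
213 39 [103.3 -15.4   2.9] [189 183 182]
213 41 [102.6 -15.4   2.9] [186 179 178]
213 43 [102.  -15.6   3.9] [189 183 178]
213 45 [101.2 -15.5   3.2] [194 188 185]
213 47 [100.3 -15.5   2.7] [196 190 188]
213 49 [ 99.6 -15.5   2.7] [198 192 187]
213 51 [ 98.8 -15.4   2. ] [197 194 189]
213 53 [ 98.1 -15.5   2.2] [195 190 185]
213 55 [ 97.4 -15.6   3. ] [197 193 189]
213 57 [ 96.5 -15.5   1.7] [196 194 187]
213 59 [ 95.9 -15.6   2.9] [193 188 183]
214 27 [157.3 -44.8 249.1] [255 210  92]
214 29 [155.2 -44.8 249.2] [255 196 138]
214 31 [106.3 -15.    3.3] [185 183 180]
214 33 [105.7 -15.1   4.4] [182 179 176]
214 35 [104.8 -15.    3.3] [187 182 180]
214 37 [104.  -15.    2.9] [189 184 184]
214 39 [103.3 -15.    3.1] [187 181 182]
214 41 [102.7 -15.2   3.9] [187 181 180]
214 43 [102.  -15.2   4. ] [188 183 180]
214 45 [101.1 -15.    2.6] [196 18
[... 951 characters left out ...]
7  2.4] [185 181 176]
291 27 [157.1  42.4 248.1] [255 197  90]
291 29 [107.   14.9   3.4] [236 184 155]
291 31 [106.4  15.    4.3] [178 172 171]
291 33 [105.7  15.1   4.5] [179 174 170]
291 35 [104.8  15.    3.3] [182 176 172]
291 37 [104.   14.9   2.9] [184 178 176]
291 39 [103.6  15.1   4.5] [182 173 174]
291 41 [102.8  15.1   4.1] [177 172 170]
291 43 [102.1  15.2   4.7] [183 177 176]
291 45 [101.1  15.1   3.2] [186 179 178]
291 47 [100.3  15.    2.6] [184 180 176]
291 49 [99.5 15.   2.3] [187 181 177]
291 51 [98.9 15.1  3.2] [187 182 178]
291 53 [98.1 15.1  2.8] [187 180 177]
291 55 [97.5 15.2  3.8] [191 185 180]
291 57 [96.7 15.2  3.2] [185 182 178]
291 59 [95.9 15.2  2.9] [193 185 184]
```

View pics/w3c.png

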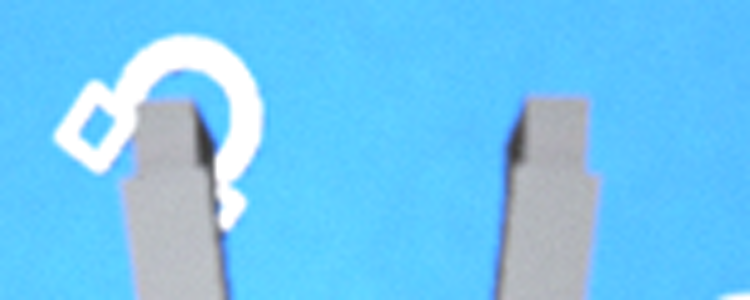

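```bash
cat >> h.py <<'E'
def rings(p,i,zt=.004,lo=6,hi=400):
    """eye holes on blue mat -> pairs 24..36 mm apart: (mid, dir deg of pliers = toward ring back)"""
    F=4; g=cv2.resize(p,None,fx=F,fy=F,interpolation=cv2.INTER_CUBIC)
    w=(g[:,:,2].astype(int)>150).astype(np.uint8)   # red channel high -> steel
    cs,hr=cv2.findContours(w,cv2.RETR_CCOMP,cv2.CHAIN_APPROX_NONE); hs=[]
    for c,h in zip(cs,hr[0]):
        a=cv2.contourArea(c)
        if h[3]>=0 and lo*F*F<a<hi*F*F:
            m=cv2.moments(c); uv=[((m['m10']/m['m00'])+.5)/F-.5,((m['m01']/m['m00'])+.5)/F-.5]
            P=atz(i,[uv],zt)[0]; 
            Q=atz(i,(c[:,0]+.5)/F-.5,zt)[:,:2]; A=cv2.contourArea(Q.astype(np.float32)*1000)
            if 20<A<120: hs.append((uv,P,A))
    out=[]
    for a in range(len(hs)):
        for b in range(a):
            A,B=hs[a][1],hs[b][1]; L=np.linalg.norm(A-B)
            if .024<L<.036:
                M=(A+B)/2; n=np.array([-(B-A)[1],(B-A)[0]])/L
                # back side: sample steel at 14+13 mm from mid
                def br(s):
                    uv=proj(i,[[*(M[:2]+s*.027*n),zt]])[0]; u,v=int(round(uv[0])),int(round(uv[1]))
                    return p[max(v-1,0):v+2,max(u-1,0):u+2,2].mean() if 0<=u<512 and 0<=v<384 else 0
                s=1 if br(1)>br(-1) else -1
                out.append((M,np.degrees(np.arctan2(*(s*n)[::-1])),L)); print('ring mid',M.round(4),'dir',round(out[-1][1],1),'L',L.round(4),'areas',round(hs[a][2]),round(hs[b][2]),'uv',np.round(hs[a][0],1),np.round(hs[b][0],1),'br',br(s),br(-s))
    return out,hs
E
python3 - <<'E'
from h import *
p,d,i=load('w3.npz'); o,h=rings(p,i); print([(np.round(a,1),b.round(4),round(A)) for a,b,A in h])
p,d,i=load('w2.npz'); T=totool(i,cloud(i,d))*1e3
print('jaw top w2',np.median(T[31:55,212:216],(0,1)),np.median(T[31:55,289:293],(0,1)),'mat',np.median(T[31:55,240:265],(0,1)))
p,d,i=load('w3.npz'); T=totool(i,cloud(i,d))*1e3
print('w3',np.median(T[31:55,212:216],(0,1)),np.median(T[31:55,289:293],(0,1)),'mat',np.median(cloud(i,d)[31:55,240:265],(0,1)))
E
```

```text
ring mid [ 0.6289 -0.2896  0.004 ] dir 4.0 L 0.0298 areas 39 41 uv [314.   94.2] [338.6  97.3] br 255.0 88.55555555555556
[(array([ 10.4, 122.7]), array([0.5329, 0.0964, 0.004 ]), 31), (array([338.6,  97.3]), array([ 0.6299, -0.3044,  0.004 ]), 41), (array([314. ,  94.2]), array([ 0.6279, -0.2748,  0.004 ]), 39), (array([ 7.8, 44.9]), array([0.6267, 0.097 , 0.004 ]), 34), (array([254.4, 124.2]), array([ 0.5806, -0.2117,  0.004 ]), 41), (array([198.9,  35. ]), array([ 0.6679, -0.1325,  0.004 ]), 37)]
jaw top w2 [102.02155886 -15.15733474   2.01552819] [101.72670715  14.70205334   1.9738595 ] mat [105.33976368  -0.34933893  24.43581631]
w3 [102.15996697 -15.31157829   3.17816603] [102.13894465  14.83422856   3.24804887] mat [ 0.6708002  -0.19290662 -0.00087735]
```

```bash
cat >> h.py <<'E'
PIN=np.array([.0997,-.0003,.0265])
def tip(M,ang,zt,back=0):
    a=np.radians(ang); X=np.array([np.cos(a),np.sin(a)]); Y=np.array([X[1],-X[0]])
    q=np.array(M)[:2]-(PIN[0]+back)*X-PIN[1]*Y; go(q[0],q[1],zt+PIN[2],ang); return q
E
python3 - <<'E'
from h import *
go(.53,-.235,.09,4)
E
```

```text
delta [ -2.4  15.3 158.3] [-0.    0.    6.13] | pos [ 0.5297 -0.2195  0.2483] ang 10.13 F [ 0.7 -0.6 -1.2] gap 0.0534 t 5.42 j6 1.0
```

Call:
arm_command:
  steps: [-2.4,15.3,60,0,0,6.1,0.62,-2.4,15.3,110,0,0,6.1,0.62,-2.4,15.3,157,0,0,6.1,0.62,-2.4,15.3,157,0,0,6.1,0.62,-2.4,15.3,157,0,0,6.1,0.62,-2.4,15.3,157,0,0,6.1,0.62]

```text
clock: 6.18
tool_pos: [0.5315, -0.2356, 0.0936]
eef_rot: [0.999, 0.035, 0.002, 0.001]
wrist_force: [-0.2, -0.2, -0.8]
finger_gap: 0.053
```

```bash
python3 - <<'E'
from h import *
p,d,i=cam('wrist'); cv2.imwrite('pics/w4.png',p); np.savez('w4.npz',p=p,d=d,i=np.array(i,dtype=object))
o,h=rings(p,i); print([(np.round(a,1),b.round(4),round(A)) for a,b,A in h])
T=totool(i,cloud(i,d))*1e3
print('jaw',np.median(T[31:55,212:216],(0,1)),np.median(T[31:55,289:293],(0,1)),'mat',np.median(cloud(i,d)[31:55,240:265],(0,1)))
for M,a,L in o: print(tip(M,a,.03))
E
```

```text
ring mid [ 0.629  -0.2895  0.004 ] dir 3.9 L 0.0296 areas 57 58 uv [320.3  83.7] [363.   84.5] br 253.66666666666666 75.44444444444444
[(array([363. ,  84.5]), array([ 0.63  , -0.3042,  0.004 ]), 58), (array([320.3,  83.7]), array([ 0.6279, -0.2747,  0.004 ]), 57), (array([150.1,  30.4]), array([ 0.6541, -0.1592,  0.004 ]), 56)]
jaw [102.4756591  -15.62180716   5.59132697] [102.50925364  15.0715589    5.44292111] mat [ 0.65111667 -0.22642662 -0.00085953]
delta [-6.2 60.6 37. ] [ 0.1  -0.18  0.08] | pos [ 0.5313 -0.2356  0.0934] ang 3.99 F [-0.2 -0.1 -1. ] gap 0.053 t 6.22 j6 1.08
[ 0.52950564 -0.29654948]
```

```bash
cat >> h.py <<'E'
def pliers(p,d,i):
    """pliers in tool frame: fit plane to jaw tops, yellow pivot"""
    T=totool(i,cloud(i,d))*1e3
    m=(T[:,:,2]>-8)&(T[:,:,2]<14)&(T[:,:,0]>50)&(T[:,:,0]<105)&(np.abs(T[:,:,1])<27)
    Q=T[m]; n=len(Q); 
    for _ in range(3):
        c,_r,_k,_s=np.linalg.lstsq(np.c_[Q[:,0]-100,Q[:,1],np.ones(len(Q))],Q[:,2],rcond=None)
        e=Q[:,2]-np.c_[Q[:,0]-100,Q[:,1],np.ones(len(Q))]@c; Q=Q[np.abs(e)<max(2*e.std(),1.5)]
    print('jawtop z@100',c[2].round(2),'pitch deg',np.degrees(c[0]).round(2),'roll',np.degrees(c[1]).round(2),'n',n)
    # tip block edges
    F=(T[:,:,2]>c[2]-3.5)&(T[:,:,2]<c[2]+3.5)&(T[:,:,0]>103)&(T[:,:,0]<112)&(np.abs(T[:,:,1])<30)
    for s in(-1,1):
        q=T[F&(s*T[:,:,1]>0)]; 
        if len(q): print('tip',s,'y',np.percentile(q[:,1],[2,98]).round(1),'xmax',np.percentile(q[:,0],99).round(1))
E
python3 - <<'E'
from h import *
for n in ('w2','w3','w4'): pliers(*load(n+'.npz'))
E
```

```text
jawtop z@100 1.61 pitch deg 0.13 roll 0.25 n 5106
tip -1 y [-18.  -13.1] xmax 107.0
tip 1 y [12.  17.1] xmax 107.3
jawtop z@100 2.97 pitch deg 0.73 roll 0.15 n 5032
tip -1 y [-18.3 -13.3] xmax 106.9
tip 1 y [12.3 17.4] xmax 107.2
jawtop z@100 5.12 pitch deg 1.83 roll 0.14 n 4851
tip -1 y [-18.4 -13.3] xmax 106.6
tip 1 y [12.2 17.3] xmax 106.9
```

```bash
sed -i 's/^PIN=.*/PIN=np.array([.0992,-.0005,.0282])/' h.py; python3 - <<'E'
from h import *
p,d,i=load('w3.npz'); print('box corner',atz(i,[(370,123),(433,37)],[.0]).round(3)) 
print(tip([.629,-.2895],3.9,.010)); print(tip([.629,-.2895],3.9,.001))
E
```

```text
box corner [[ 0.608 -0.352  0.   ]
 [ 0.719 -0.399  0.   ]]
delta [-5.7 60.8 55.3] [ 0.1  -0.18  0.09] | pos [ 0.5313 -0.2356  0.0934] ang 3.99 F [-0.2 -0.1 -1. ] gap 0.053 t 6.22 j6 1.08
[ 0.53006373 -0.29674596]
delta [-5.7 60.8 64.3] [ 0.1  -0.18  0.09] | pos [ 0.5313 -0.2356  0.0934] ang 3.99 F [-0.2 -0.1 -1. ] gap 0.053 t 6.22 j6 1.08
[ 0.53006373 -0.29674596]
```

Call:
arm_command:
  steps: [-2,20,10,0,0,0,0.62,-4,40,25,0,0,0,0.62,-5.7,60.8,38,0,0,0,0.62,-5.7,60.8,48,0,0,0,0.62,-5.7,60.8,53,0,0,0,0.62,-5.7,60.8,53,0,0,0,0.62,-5.7,60.8,53,0,0,0,0.62]

```text
clock: 7.1
tool_pos: [0.5289, -0.2957, 0.0386]
eef_rot: [0.999, 0.035, 0.0, 0.0]
wrist_force: [0.1, -0.5, -1.3]
finger_gap: 0.0529
```

```bash
python3 - <<'E'
from h import *
p,d,i=cam('wrist'); np.savez('w5.npz',p=p,d=d,i=np.array(i,dtype=object)); pliers(p,d,i)
print(tip([.629,-.2895],3.9,.001))
cv2.imwrite('pics/w5.png',cv2.resize(p[0:130,160:350],None,fx=4,fy=4,interpolation=cv2.INTER_CUBIC))
E
```

```text
jawtop z@100 5.11 pitch deg 1.75 roll 0.14 n 4850
tip -1 y [-18.4 -13.3] xmax 106.5
tip 1 y [12.3 17.3] xmax 106.9
delta [1.  1.  9.5] [ 0.02 -0.03  0.12] | pos [ 0.5289 -0.2958  0.0387] ang 4.02 F [-0.6 -0.1 -1.7] gap 0.053 t 7.15 j6 0.99
[ 0.53006373 -0.29674596]
```

View pics/w5.png

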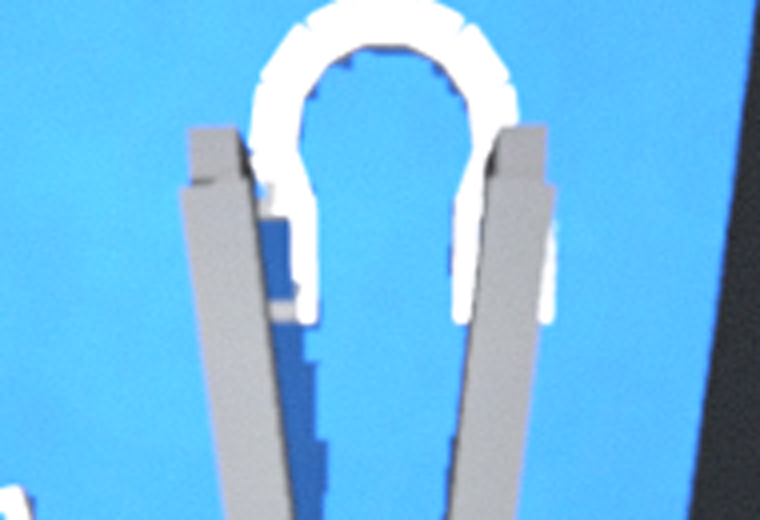

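```bash
python3 - <<'E'
from h import *
p,d,i=load('w5.npz'); 
uv=[(160+318/4-.5,62),(160+453/4-.5,62),(160+553/4,62), (160+252/4,30),(160+517/4,30),(160+386/4,-0.)]
P=atz(i,uv,.004); print(P.round(4)); a=np.radians(3.9);X=np.array([np.cos(a),np.sin(a)]);Y=np.array([X[1],-X[0]])
for q in P: print('rel to ring mid: along',((q[:2]-[.629,-.2895])@X*1e3).round(1),'right',((q[:2]-[.629,-.2895])@Y*1e3).round(1))
print(proj(i,[[*(np.array([.629,-.2895])+s*.00925*Y),.004] for s in(-1,1)]))
print(totool(i,P)*1e3)
E
```

```text
[[ 0.6293 -0.2815  0.004 ]
 [ 0.6305 -0.2981  0.004 ]
 [ 0.6315 -0.3107  0.004 ]
 [ 0.6435 -0.2729  0.004 ]
 [ 0.6457 -0.3048  0.004 ]
 [ 0.6578 -0.2881  0.004 ]]
rel to ring mid: along 0.9 right -8.0
rel to ring mid: along 0.9 right 8.7
rel to ring mid: along 1.0 right 21.4
rel to ring mid: along 15.6 right -15.6
rel to ring mid: along 15.7 right 16.4
rel to ring mid: along 28.8 right 0.6
[[236.45689234  63.86483814]
 [273.78700954  63.96150628]]
[[ 97.94823002  -6.85835108  34.70285273]
 [ 97.95506054   9.84122752  34.72990781]
 [ 98.04631781  22.48983502  34.75039308]
 [112.66101548 -14.41938302  34.68943853]
 [112.68255614  17.60293144  34.74131739]
 [125.89858318   1.74335616  34.71457685]]
```

Call:
arm_command:
  steps: [1,1.8,0,0,0,0.1,0.62,1,1.8,3,0,0,0.1,0.62,1,1.8,5,0,0,0.1,0.62,1,1.8,7,0,0,0.1,0.62,1,1.8,8.5,0,0,0.1,0.62,1,1.8,9.5,0,0,0.1,0.62,1,1.8,10,0,0,0.1,0.62,1,1.8,10,0,0,0.1,0.62]

```text
clock: 8.15
tool_pos: [0.5297, -0.2978, 0.0283]
eef_rot: [0.999, 0.034, -0.0, -0.0]
wrist_force: [-0.2, 0.5, -1.8]
finger_gap: 0.0527
```

```bash
cat > look.py <<'E'
import sys
from h import *
n=sys.argv[1]; p,d,i=cam('wrist'); np.savez(n+'.npz',p=p,d=d,i=np.array(i,dtype=object)); pliers(p,d,i)
cv2.imwrite(f'pics/{n}.png',cv2.resize(p[0:140,150:360],None,fx=3.5,fy=3.5,interpolation=cv2.INTER_CUBIC)); go(0,0,0,0)
E
python3 look.py w6
```

```text
jawtop z@100 4.83 pitch deg 1.66 roll 0.14 n 4858
tip -1 y [-18.5 -13.4] xmax 106.8
tip 1 y [12.2 17.3] xmax 106.9
delta [-508.3 -333.    28.3] [ 0.   -0.    3.88] | pos [ 0.5297 -0.2978  0.0283] ang 3.88 F [-0.6 -0.3 -1. ] gap 0.0529 t 8.2 j6 0.99
```

View pics/w6.png

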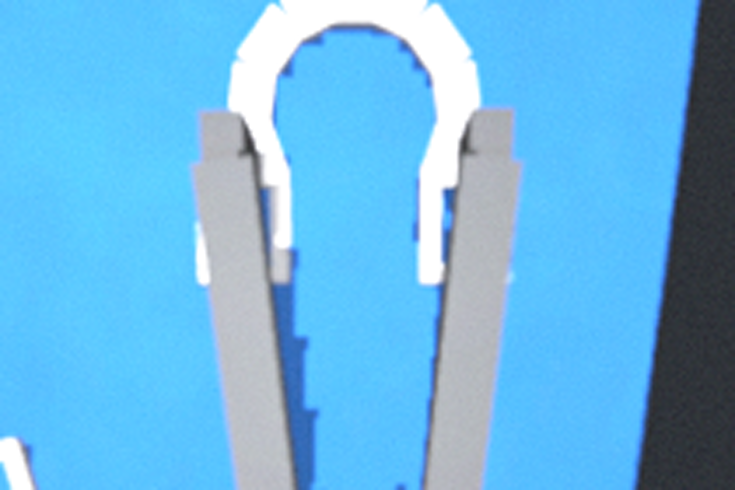

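```bash
python3 - <<'E'
from h import *
p,d,i=load('w6.npz')
print(totool(i,atz(i,[(150+283/3.5,283/3.5-.5),(150+430/3.5,283/3.5-.5),(150+355/3.5,22/3.5)],.004))*1e3)
C=cloud(i,d); print('ring z, mat z',np.median(C[5:15,225:229,2]),np.median(C[60:90,240:262,2]))
E
```

```text
[[ 88.80525595 -10.30641237  24.36469856]
 [ 88.79544633   9.41922261  24.39341672]
 [120.46213362  -0.58256726  24.36614685]]
ring z, mat z 0.0027623293562865636 -0.0008055662764167026
```

```bash
python3 - <<'E'
from h import *
a=np.radians(3.9);X=np.array([np.cos(a),np.sin(a)]);Y=np.array([X[1],-X[0]])
for n,uvs in (('w5',[(160+300/4,322/4-.5),(160+386/4,46/4)]),('w6',[(150+283/3.5,283/3.5-.5),(150+355/3.5,22/3.5)])):
    p,d,i=load(n+'.npz'); P=atz(i,uvs,.004)
    for q in P: print(n,'rel hole mid: along',((q[:2]-[.629,-.2895])@X*1e3).round(1), 'right',((q[:2]-[.629,-.2895])@Y*1e3).round(1))
p,d,i=load('w4.npz'); cv2.imwrite('pics/w4c.png',cv2.resize(p[30:130,290:400],None,fx=6,fy=6,interpolation=cv2.INTER_CUBIC))
E
```

```text
w5 rel hole mid: along -7.6 right -10.1
w5 rel hole mid: along 23.8 right 0.6
w6 rel hole mid: along -7.6 right -9.1
w6 rel hole mid: along 24.1 right 0.6
```

View pics/w4c.png

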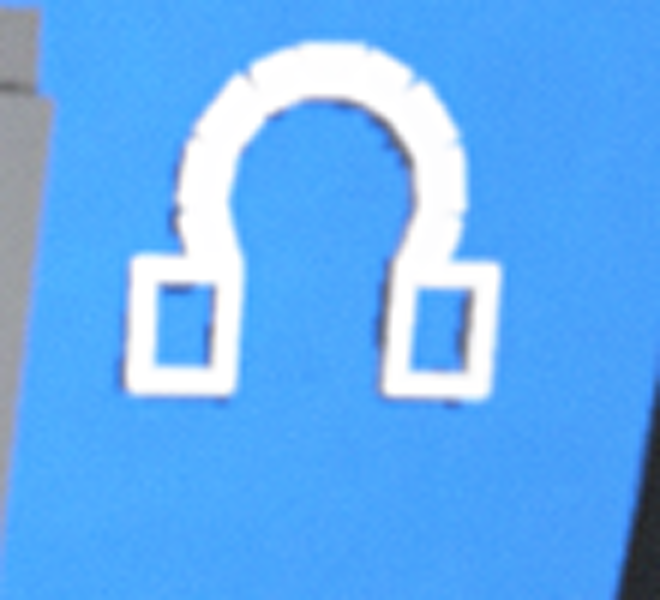

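```bash
python3 - <<'E'
from h import *
s=bot.sense(); i=imaging.camera_info('wrist'); K,D,Rm,pp=mats(i); Rt=R.from_quat(s['eef_rot']).as_matrix()
print(totool(i,[s['tool_pos']])*1e3, Rt.T@(pp-s['tool_pos'])*1e3); print((Rt.T@Rm).round(4))
E
```

```text
[[-3.28246133  0.36885393  0.14148609]] [ 8.53130908e+01 -2.08193732e-02 -1.24386906e+02]
[[ 1.000e-04 -9.459e-01 -3.244e-01]
 [ 1.000e+00 -1.000e-04  5.000e-04]
 [-5.000e-04 -3.244e-01  9.459e-01]]
```

```bash
python3 - <<'E'
from h import *
for n,t,a in (('w1',(.4845,-.104,.1505),92.86),('w2',(.4888,-.1074,.024),94.08),('w3',(.5297,-.2195,.2483),10.13),('w4',(.5313,-.2356,.0934),3.99),('w5',(.5289,-.2958,.0387),4.02),('w6',(.5297,-.2978,.0283),3.88)):
    K,D,Rm,pp=mats(load(n+'.npz')[2]); a=np.radians(a);X=np.array([np.cos(a),np.sin(a),0]);Z=np.array([0,0,-1.]); Rt=np.c_[X,np.cross(Z,X),Z]
    print(n,(Rt.T@(pp-t)*1e3).round(2))
s=bot.sense(); print(s['tool_pos'])
E
```

```text
w1 [  83.65    1.62 -124.28]
w2 [  83.64    1.39 -124.33]
w3 [  85.3     0.16 -124.39]
w4 [  85.12   -0.18 -124.84]
w5 [ 8.523e+01 -9.000e-02 -1.243e+02]
w6 [ 8.5310e+01 -2.0000e-02 -1.2436e+02]
[ 0.52971226 -0.29780814  0.02831175]
```

```bash
sed -i 's/^CT=.*/CT=np.array([.0836,-.0001,-.1243])/; s/^PIN=.*/PIN=np.array([.1007,-.0011,.0282])/' h.py
python3 - <<'E'
import re
s=open('h.py').read()
s=s.replace("i=imaging.camera_info(n); p,d","i=dict(imaging.camera_info(n)); i['position']=np.array(i['position'])-(np.array([.0016,0,0]) if n=='wrist' else 0); p,d")
open('h.py','w').write(s)
E
tail -n 3 look.py
```

```text
from h import *
n=sys.argv[1]; p,d,i=cam('wrist'); np.savez(n+'.npz',p=p,d=d,i=np.array(i,dtype=object)); pliers(p,d,i)
cv2.imwrite(f'pics/{n}.png',cv2.resize(p[0:140,150:360],None,fx=3.5,fy=3.5,interpolation=cv2.INTER_CUBIC)); go(0,0,0,0)
```

Call:
arm_command:
  steps: [0,0,-3,0,0,0,0.62,0,0,-6,0,0,0,0.62,-3.4,0,-6,0,0,0,0.62,-3.4,0,-6,0,0,0,0.62,-3.4,0,-3,0,0,0,0.62,-3.4,0,-1,0,0,0,0.62,-3.4,0,0,0,0,0,0.62,-3.4,0,0,0,0,0,0.62]

```text
clock: 9.2
tool_pos: [0.5263, -0.298, 0.0281]
eef_rot: [0.999, 0.034, -0.0, -0.0]
wrist_force: [-0.3, 0.5, -1.4]
finger_gap: 0.0528
```

```bash
python3 look.py w7
```

```text
jawtop z@100 4.54 pitch deg 1.51 roll 0.06 n 5057
tip -1 y [-19.1 -13.9] xmax 108.4
tip 1 y [11.5 16.6] xmax 108.4
delta [-504.9 -333.    28.3] [-0.    0.01  3.89] | pos [ 0.5263 -0.298   0.0282] ang 3.89 F [ 0.   0.3 -1. ] gap 0.053 t 9.25 j6 0.99
```

View pics/w7.png

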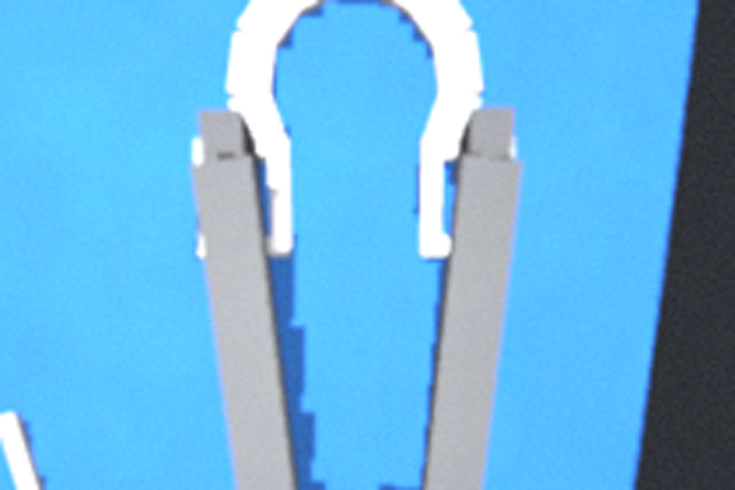

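Call:
arm_command:
  steps: [0,0,0,0,0,0,0.57,0,0,0,0,0,0,0.53,0,0,-0.3,0,0,0,0.49,0,0,-0.6,0,0,0,0.45,0,0,-1,0,0,0,0.41,0,0,-1,0,0,0,0.4,0,0,-1,0,0,0,0.4,0,0,-1,0,0,0,0.4]
  squeeze: 60

```text
clock: 10.25
tool_pos: [0.5265, -0.2981, 0.0294]
eef_rot: [0.999, 0.034, 0.0, 0.0]
wrist_force: [0.5, -0.1, -0.1]
finger_gap: 0.0354
```

```bash
python3 look.py w8
```

```text
jawtop z@100 6.36 pitch deg 1.1 roll 0.12 n 5388
tip -1 y [-28.4 -22.4] xmax 109.0
tip 1 y [20.1 26.3] xmax 109.2
delta [-505.1 -333.    29.1] [ 0.01 -0.02  3.88] | pos [ 0.5265 -0.2981  0.0293] ang 3.88 F [ 0.7 -0.1  0.9] gap 0.0353 t 10.3 j6 0.99
```

View pics/w8.png

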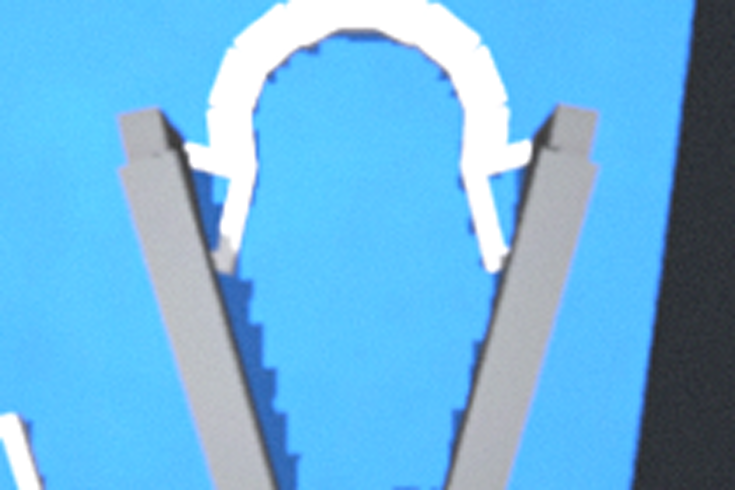

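Call:
arm_command:
  steps: [0,0,-3,0,0,0,0.4,0,0,-8,0,0,0,0.4,0,0,-16,0,0,0,0.4,0,0,-28,0,0,0,0.4,0,0,-42,0,0,0,0.4,0,0,-54,0,0,0,0.4,0,0,-62,0,0,0,0.4,0,0,-65,0,0,0,0.4,0,0,-65,0,0,0,0.4]

```text
clock: 11.42
tool_pos: [0.5263, -0.298, 0.0943]
eef_rot: [0.999, 0.034, -0.0, -0.0]
wrist_force: [-0.5, 0.4, -1.9]
finger_gap: 0.0349
```

```bash
cat >> h.py <<'E'
def ringz(p,d,i):
    T=totool(i,cloud(i,d))*1e3
    m=(T[:,:,2]>16)&(T[:,:,2]<45)&(T[:,:,0]>85)&(T[:,:,0]<135)&(np.abs(T[:,:,1])<27)&(p[:,:,2]>150)
    q=T[m]; print('ring pts',len(q), 'med',np.median(q,0).round(1) if len(q) else '', 'x',np.percentile(q[:,0],[1,99]).round(1) if len(q) else '','y',np.percentile(q[:,1],[1,99]).round(1) if len(q) else '')
E
sed -i 's/pliers(p,d,i)$/pliers(p,d,i); ringz(p,d,i)/' look.py; python3 look.py w9; python3 -c "
from h import *
ringz(*load('w8.npz')); go(.42,.15,.2,0)"
```

```text
jawtop z@100 6.87 pitch deg 1.45 roll 0.13 n 5338
tip -1 y [-28.3 -22.3] xmax 109.1
tip 1 y [20.1 26.3] xmax 109.3
ring pts 1964 med [115.3  -1.2  27.8] x [ 93.3 125.6] y [-21.6  20.3]
delta [-504.7 -332.8   94.3] [-0.01  0.02  3.88] | pos [ 0.5261 -0.2979  0.094 ] ang 3.88 F [-1.  -0.1 -1.3] gap 0.0354 t 11.47 j6 0.99
ring pts 2236 med [114.8  -1.   26.9] x [ 93.  125.4] y [-22.4  20.4]
delta [ -75.6 -454.1 -105.8] [-0.01  0.02  3.88] | pos [ 0.5261 -0.2979  0.094 ] ang 3.88 F [-1.  -0.1 -1.3] gap 0.0354 t 11.47 j6 0.99
```

Call:
arm_command:
  steps: [-5,0,-10,0,0,0,0.4,-15,-5,-30,0,0,0.5,0.4,-30,-20,-55,0,0,1,0.4,-45,-45,-80,0,0,1.5,0.4,-60,-80,-95,0,0,2,0.4,-70,-120,-102,0,0,2.5,0.4,-75,-165,-105,0,0,3,0.4,-76,-215,-106,0,0,3.5,0.4,-76,-265,-106,0,0,3.9,0.4,-76,-315,-106,0,0,3.9,0.4,-76,-360,-106,0,0,3.9,0.4,-76,-400,-106,0,0,3.9,0.4,-76,-430,-106,0,0,3.9,0.4,-76,-448,-106,0,0,3.9,0.4,-76,-454,-106,0,0,3.9,0.4,-76,-454,-106,0,0,3.9,0.4,-76,-454,-106,0,0,3.9,0.4]

```text
clock: 13.6
tool_pos: [0.4197, 0.1491, 0.2003]
eef_rot: [1.0, -0.0, -0.0, 0.0]
wrist_force: [-0.7, 0.1, -1.6]
finger_gap: 0.0354
```

```bash
python3 look.py w10; python3 - <<'E'
from h import *
p,d,i=load('w10.npz'); C=cloud(i,d); cv2.imwrite('pics/w10f.png',p)
T=totool(i,C)*1e3
m=((C[:,:,2]>.056)&(C[:,:,2]<.08)&(T[:,:,2]>60)).astype(np.uint8)
k,l,st,c=cv2.connectedComponentsWithStats(m)
for j in range(1,k):
    if st[j,4]>30: q=C[l==j]; t=q[q[:,2]>.069]; print(st[j],c[j].round(1),q.mean(0).round(4),q.max(0).round(3),'top',len(t),np.mean(t,0).round(4) if len(t) else '')
E
```

```text
jawtop z@100 6.84 pitch deg 1.47 roll 0.21 n 5357
tip -1 y [-28.2 -22.3] xmax 109.0
tip 1 y [20.2 26.4] xmax 109.3
ring pts 2061 med [115.1  -1.4  27.6] x [ 93.  125.6] y [-22.   20.8]
delta [-419.5  149.5  200.4] [ 0.01  0.01 -0.06] | pos [0.4197 0.1491 0.2003] ang -0.06 F [ 1.2 -0.  -1. ] gap 0.0351 t 13.65 j6 1.91
[ 25   0  35  25 704] [42.6 10.6] [0.5734 0.3186 0.0673] [0.584 0.335 0.074] top 312 [0.5751 0.3215 0.0712]
[106   0  35  20 517] [124.    7.6] [0.5714 0.2502 0.067 ] [0.579 0.265 0.074] top 204 [0.5729 0.2519 0.071 ]
[195   0  32  16 366] [210.4   5.9] [0.5706 0.1823 0.0668] [0.577 0.195 0.073] top 110 [0.5719 0.1832 0.0708]
[284   0  32  15 348] [298.8   5.6] [0.5709 0.1141 0.0663] [0.576 0.125 0.074] top 89 [0.5723 0.113  0.0709]
```

View pics/w10f.png

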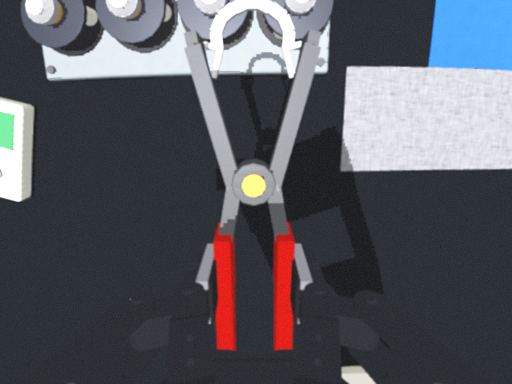

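Call:
arm_command:
  steps: [5,-5,0,0,0,0,0.4,15,-15,0,0,0,0,0.4,28,-26,0,0,0,0,0.4,37,-33,0,0,0,0,0.4,40,-35,0,0,0,0,0.4,40,-35,0,0,0,0,0.4,40,-35,0,0,0,0,0.4]

```text
clock: 14.52
tool_pos: [0.4593, 0.1845, 0.2002]
eef_rot: [1.0, -0.0, -0.0, 0.0]
wrist_force: [0.1, 0.3, -1.5]
finger_gap: 0.035
```

```bash
cat > shafts.py <<'E'
from h import *
import sys
p,d,i=load(sys.argv[1]+'.npz'); C=cloud(i,d); T=totool(i,C)*1e3
m=((C[:,:,2]>.058)&(C[:,:,2]<.08)&(T[:,:,2]>60)).astype(np.uint8)
k,l,st,c=cv2.connectedComponentsWithStats(m)
for j in range(1,k):
    if st[j,4]>150:
        q=C[l==j]; t=q[q[:,2]>.0685]; s=q[q[:,2]>.0645]
        # same pixels put on rigid planes to cut depth noise
        g=lambda q:(np.round(q[:,:2]/.001).astype(int)); u=np.unique(g(t),axis=0).mean(0); v=np.unique(g(s),axis=0).mean(0)
        (cx,cy),r=cv2.minEnclosingCircle((s[:,:2]*1000).astype(np.float32))
        print(st[j],'topcent',u.round(1),'cent',v.round(1),'circ',round(cx,1),round(cy,1),round(r,1),'ext',(np.percentile(s[:,:2],[1,99],axis=0)*1e3).round(1).tolist())
E
python3 look.py w11; python3 shafts.py w11
```

```text
jawtop z@100 6.87 pitch deg 1.58 roll 0.19 n 5351
tip -1 y [-28.2 -22.2] xmax 109.0
tip 1 y [20.2 26.3] xmax 109.2
ring pts 2100 med [115.5  -1.5  27.8] x [ 92.7 125.6] y [-21.6  20.5]
delta [-459.2  184.7  200.4] [ 0.01  0.02 -0.02] | pos [0.4593 0.1845 0.2002] ang -0.02 F [ 0.4 -0.2 -0.6] gap 0.0353 t 14.57 j6 1.95
[240  32  32  35 843] topcent [578.7 183. ] cent [578.7 183.1] circ 578.7 183.1 12.7 ext [[567.4, 171.4], [590.2, 194.6]]
[325  33  33  34 850] topcent [579.4 113.4] cent [579.1 113.7] circ 579.1 113.2 12.8 ext [[568.0, 101.6], [590.6, 125.0]]
[154  34  32  34 845] topcent [578.3 252.5] cent [578.  252.3] circ 578.3 252.9 12.7 ext [[566.5, 241.2], [589.7, 264.4]]
[ 71  39  33  33 834] topcent [577.1 322.1] cent [577.3 321.4] circ 577.5 322.6 12.8 ext [[566.0, 310.7], [588.6, 332.8]]
```

```bash
python3 - <<'E'
from h import *
for n in('w8','w9','w10','w11'):
    p,d,i=load(n+'.npz'); T=totool(i,cloud(i,d))*1e3
    if n=='w8': pass
    m=(T[:,:,2]>16)&(T[:,:,2]<45)&(p[:,:,2]>150)
    q=T[m&(np.abs(T[:,:,1]+1)<2.5)&(T[:,:,0]>108)]
    # sides: inner edges at x 108..112
    s=T[m&(T[:,:,0]>110)&(T[:,:,0]<114)&(np.abs(T[:,:,1])<25)]
    print(n,'back inner x',np.percentile(q[:,0],[1,3,10,99]).round(1),'z',np.median(q[:,2]).round(1),'side inner',s[s[:,1]<-1][:,1].max().round(1),s[s[:,1]>-1][:,1].min().round(1),'outer',s[:,1].min().round(1),s[:,1].max().round(1))
    e=T[m&(T[:,:,0]<103)&(T[:,:,0]>85)&(np.abs(T[:,:,1])<25)]; print('  eye z',np.median(e[:,2]).round(1))
E
```

```text
w8 back inner x [122.  122.2 122.3 125.5] z 26.7 side inner -14.7 12.4 outer -21.4 19.4
  eye z 27.1
w9 back inner x [122.  122.3 122.4 126. ] z 28.0 side inner -14.6 12.3 outer -20.7 18.4
  eye z 27.2
w10 back inner x [122.  122.1 122.4 125.8] z 28.0 side inner -14.5 12.4 outer -20.6 18.4
  eye z 27.2
w11 back inner x [122.  122.1 122.4 125.9] z 28.1 side inner -14.4 12.5 outer -20.5 18.4
  eye z 27.2
```

```bash
python3 - <<'E'
from h import *
go(.4706,.1821,.115,0)
E
```

```text
delta [11.3  2.4 85.2] [ 0.01  0.02 -0.02] | pos [0.4593 0.1845 0.2002] ang -0.02 F [ 0.4 -0.2 -0.6] gap 0.0353 t 14.57 j6 1.95
```

Call:
arm_command:
  steps: [3,1,8,0,0,0,0.4,8,2,25,0,0,0,0.4,11.3,2.4,45,0,0,0,0.4,11.3,2.4,64,0,0,0,0.4,11.3,2.4,78,0,0,0,0.4,11.3,2.4,84,0,0,0,0.4,11.3,2.4,85,0,0,0,0.4,11.3,2.4,85,0,0,0,0.4]

```text
clock: 15.58
tool_pos: [0.4714, 0.1825, 0.1157]
eef_rot: [1.0, -0.0, 0.0, -0.0]
wrist_force: [0.8, -0.3, -0.6]
finger_gap: 0.0354
```

```bash
cat > chk.py <<'E'
import sys
from h import *
n=sys.argv[1]; p,d,i=cam('wrist'); np.savez(n+'.npz',p=p,d=d,i=np.array(i,dtype=object)); pliers(p,d,i)
C=cloud(i,d); T=totool(i,C)*1e3
m=(C[:,:,2]>.0645)&(C[:,:,2]<.077)&(T[:,:,0]>85)&(np.abs(T[:,:,1])<20)&((p[:,:,2]<240)|(C[:,:,2]<.0745)); s=T[m]
if len(s): (cx,cy),r=cv2.minEnclosingCircle(s[:,:2].astype(np.float32)); print('shaft in tool: circ',round(cx,1),round(cy,1),round(r,1),'mean',s.mean(0).round(1),'ext',np.percentile(s[:,:2],[1,99],axis=0).round(1).tolist())
ringz(p,d,i); go(0,0,0,0)
cv2.imwrite(f'pics/{n}.png',cv2.resize(p[0:140,150:360],None,fx=3.5,fy=3.5,interpolation=cv2.INTER_CUBIC))
E
python3 chk.py w12
```

```text
jawtop z@100 6.86 pitch deg 1.51 roll 0.18 n 5351
tip -1 y [-28.3 -22. ] xmax 109.2
tip 1 y [20.3 26.4] xmax 109.2
shaft in tool: circ 107.2 -0.6 12.6 mean [106.8  -0.7  46.3] ext [[95.5, -12.0], [118.7, 10.8]]
ring pts 2790 med [111.4  -1.   28.2] x [ 93.4 125.6] y [-21.5  20. ]
delta [-471.5  182.7  115.3] [-0.02 -0.05 -0.01] | pos [0.4714 0.1826 0.1158] ang -0.01 F [-0.3  0.1 -1.1] gap 0.0351 t 15.62 j6 1.94
```

View pics/w12.png

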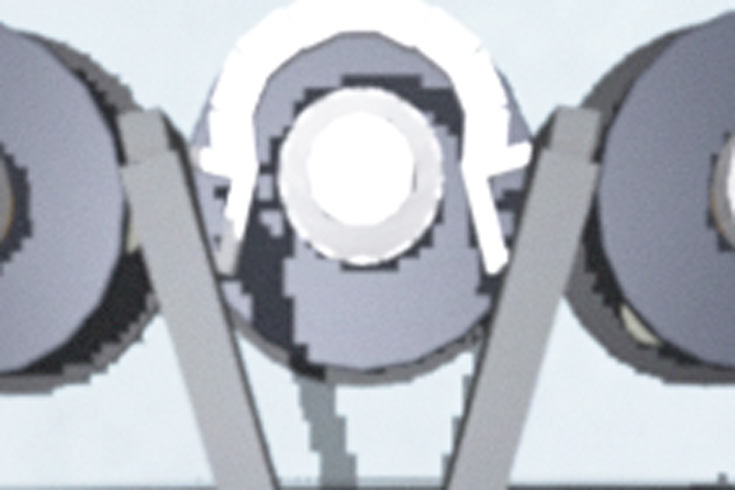

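Call:
arm_command:
  steps: [-1,0.4,0,0,0,0,0.4,-1,0.4,5,0,0,0,0.4,-1,0.4,10,0,0,0,0.4,-1,0.4,14,0,0,0,0.4,-1,0.4,18,0,0,0,0.4,-1,0.4,22,0,0,0,0.4,-1,0.4,25,0,0,0,0.4,-1,0.4,25,0,0,0,0.4]

```text
clock: 16.62
tool_pos: [0.4699, 0.1819, 0.09]
eef_rot: [1.0, -0.0, -0.0, 0.0]
wrist_force: [-0.7, 0.4, -2.0]
finger_gap: 0.0353
```

```bash
python3 chk.py w13
```

```text
jawtop z@100 6.83 pitch deg 1.43 roll 0.18 n 5346
tip -1 y [-28.2 -22.1] xmax 109.2
tip 1 y [20.3 26.4] xmax 109.3
shaft in tool: circ 99.7 -0.5 21.6 mean [108.2  -1.2  20.5] ext [[96.8, -13.3], [120.3, 10.7]]
ring pts 7175 med [107.6  -1.6  27.8] x [ 85.8 128.6] y [-25.6  20.8]
delta [-469.9  182.1   90.3] [ 0.    0.01 -0.01] | pos [0.47   0.182  0.0902] ang -0.01 F [-0.4 -0.  -0.6] gap 0.0354 t 16.68 j6 1.94
```

Call:
arm_command:
  steps: [0,0,3,0,0,0,0.4,0,0,6,0,0,0,0.4,0,0,8,0,0,0,0.4,0,0,8.5,0,0,0,0.4,-0.5,0,8.5,0,0,0,0.44,-1.5,0,8.5,0,0,0,0.47,-2.5,0,8.5,0,0,0,0.5,-3.5,0,8.5,0,0,0,0.53,-4.5,0,8.5,0,0,0,0.56,-5.5,0,8.5,0,0,0,0.59,-6,0,8.5,0,0,0,0.615,-6,0,8.5,0,0,0,0.615,-6,0,8.5,0,0,0,0.615]

```text
clock: 18.3
tool_pos: [0.4641, 0.182, 0.0818]
eef_rot: [1.0, -0.0, 0.0, -0.0]
wrist_force: [-0.3, 0.4, -1.3]
finger_gap: 0.0526
```

```bash
python3 chk.py w14
```

```text
jawtop z@100 4.94 pitch deg 1.7 roll 0.03 n 5045
tip -1 y [-19.3 -14.2] xmax 108.4
tip 1 y [11.5 17.1] xmax 108.7
shaft in tool: circ 101.3 -1.5 23.1 mean [108.1  -1.1  10.2] ext [[86.2, -19.0], [121.3, 17.0]]
ring pts 3657 med [104.6  -3.6  32.7] x [ 86.7 126.9] y [-26.7  22.8]
delta [-464.   182.1   81.8] [ 0.   -0.   -0.02] | pos [0.4641 0.182  0.0818] ang -0.02 F [ 0.1  0.8 -1.1] gap 0.0529 t 18.35 j6 1.94
```

View pics/w14.png

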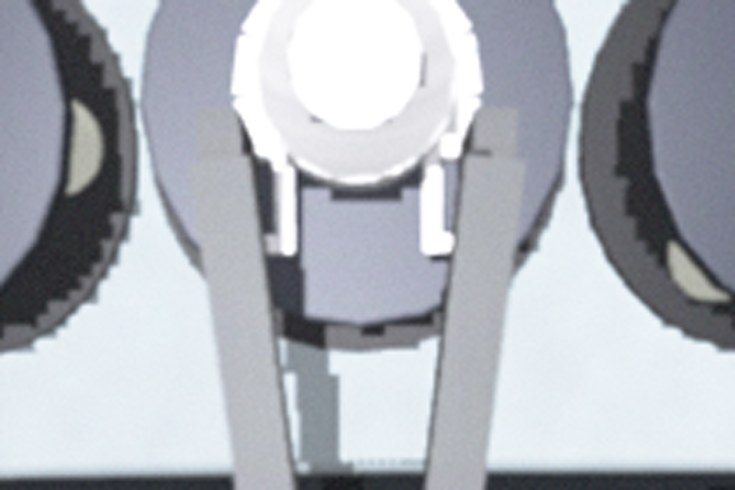

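Call:
arm_command:
  steps: [0,0,-2,0,0,0,0.62,0,0,-5,0,0,0,0.62,0,0,-10,0,0,0,0.62,0,0,-18,0,0,0,0.62,0,0,-32,0,0,0,0.62,0,0,-50,0,0,0,0.62,-10,0,-70,0,0,0,0.62,-10,0,-85,0,0,0,0.62,-10,0,-90,0,0,0,0.62,-10,0,-90,0,0,0,0.62]

```text
clock: 19.6
tool_pos: [0.4544, 0.1821, 0.1721]
eef_rot: [1.0, -0.0, 0.0, -0.0]
wrist_force: [0.0, -0.4, -2.3]
finger_gap: 0.053
```

```bash
python3 chk.py w15; cat > home.py <<'E'
# ring on shaft check with wrist image: bright pixels with depth z .048-.058 around shaft
import sys
from h import *
p,d,i=load(sys.argv[1]+'.npz'); sh=np.array(eval(sys.argv[2])); C=cloud(i,d); T=totool(i,C)
q=C[:,:,:2]-sh; r=np.hypot(q[:,:,0],q[:,:,1])
m=(p[:,:,2]>215)&(T[:,:,2]>.05)&(C[:,:,2]>.044)&(C[:,:,2]<.062)&(r<.035)
s=C[m]; print('bright n',m.sum(),'z',np.percentile(s[:,2],[5,50,95]).round(4) if len(s) else '')
if len(s): (cx,cy),R_=cv2.minEnclosingCircle((q[m&(r<.0185)&(q[:,:,0]>0)]*1e3).astype(np.float32)); print('ring xy rel shaft ext',np.percentile(q[m]*1e3,[1,99],axis=0).round(1).tolist())
E
python3 home.py w15 "[.5787,.1831]"; python3 home.py w12 "[.5785,.2526]"
```

```text
jawtop z@100 4.88 pitch deg 1.67 roll 0.17 n 5032
tip -1 y [-19.  -13.9] xmax 108.4
tip 1 y [11.8 16.7] xmax 108.4
shaft in tool: circ 124.1 -1.3 12.6 mean [123.4  -1.1 102.8] ext [[112.2, -12.7], [135.3, 10.5]]
ring pts 4 med [104.1 -13.9  25.2] x [103.5 104.7] y [-13.9 -13.9]
delta [-454.   182.1  171.6] [ 0.    0.   -0.02] | pos [0.4541 0.1819 0.1716] ang -0.02 F [ 0.  -0.7 -0.9] gap 0.0532 t 19.65 j6 1.95
bright n 862 z [0.0483 0.0525 0.0539]
ring xy rel shaft ext [[-20.0, -20.2], [17.6, 20.5]]
bright n 17 z [0.0484 0.0491 0.0603]
ring xy rel shaft ext [[-12.0, -6.1], [15.0, 19.9]]
```

```bash
python3 - <<'E'
from h import *
go(.54,-.146,.2,0)
E
```

```text
delta [ 86.  327.9 -28.4] [ 0.    0.   -0.02] | pos [0.4541 0.1819 0.1716] ang -0.02 F [ 0.  -0.7 -0.9] gap 0.0532 t 19.65 j6 1.95
```

Call:
arm_command:
  steps: [0,8,-10,0,0,0,0.62,3,30,-25,0,0,0,0.62,8,70,-28,0,0,0,0.62,20,120,-28,0,0,0,0.62,35,175,-28,0,0,0,0.62,50,230,-28,0,0,0,0.62,68,275,-28,0,0,0,0.62,80,308,-28,0,0,0,0.62,86,324,-28,0,0,0,0.62,86,328,-28,0,0,0,0.62,86,328,-28,0,0,0,0.62,86,328,-28,0,0,0,0.62]

```text
clock: 21.15
tool_pos: [0.5396, -0.145, 0.1998]
eef_rot: [1.0, 0.0, -0.0, -0.0]
wrist_force: [-0.6, 0.7, -1.2]
finger_gap: 0.053
```

```bash
python3 look.py w16; python3 - <<'E'
from h import *
p,d,i=load('w16.npz'); o,h=rings(p,i); print([(np.round(a,1),b.round(4),round(A)) for a,b,A in h]); cv2.imwrite('pics/w16f.png',p)
for M,a,L in o: print(tip(M,a,.01))
E
```

```text
jawtop z@100 4.87 pitch deg 1.65 roll 0.11 n 5043
tip -1 y [-19.  -13.9] xmax 108.3
tip 1 y [11.7 16.7] xmax 108.4
ring pts 0 med  x  y 
delta [-539.5 -145.5  200. ] [-0.01  0.01  0.05] | pos [ 0.5397 -0.1451  0.1999] ang 0.05 F [ 1.1  0.3 -2.1] gap 0.0531 t 21.2 j6 1.3
ring mid [ 0.5838 -0.2251  0.004 ] dir 15.4 L 0.0298 areas 47 45 uv [342.4 130.7] [315.2 137.9] br 255.0 48.44444444444444
ring mid [ 0.6594 -0.1455  0.004 ] dir -27.6 L 0.0299 areas 42 46 uv [240.9  50.1] [267.5  65. ] br 255.0 89.22222222222223
[(array([ 45.5, 182.8]), array([0.5303, 0.097 , 0.004 ]), 54), (array([315.2, 137.9]), array([ 0.5798, -0.2107,  0.004 ]), 45), (array([342.4, 130.7]), array([ 0.5878, -0.2395,  0.004 ]), 47), (array([28.1, 98.7]), array([0.6247, 0.0978, 0.004 ]), 59), (array([267.5,  65. ]), array([ 0.6525, -0.1587,  0.004 ]), 46), (array([240.9,  50.1]), array([ 0.6663, -0.1323,  0.004 ]), 42)]
delta [-52.7 107.8 161.7] [-1.000e-02  1.000e-02 -1.537e+01] | pos [ 0.5397 -0.1451  0.1999] ang 0.05 F [ 1.1  0.3 -2.1] gap 0.0531 t 21.2 j6 1.3
[ 0.48702067 -0.25293417]
delta [ 30.  -45.2 161.7] [-1.000e-02  1.000e-02  2.766e+01] | pos [ 0.5397 -0.1451  0.1999] ang 0.05 F [ 1.1  0.3 -2.1] gap 0.0531 t 21.2 j6 1.3
[ 0.56963563 -0.09980506]
```

Call:
arm_command:
  steps: [5,-8,10,0,0,5,0.62,15,-25,35,0,0,14,0.62,26,-40,65,0,0,23,0.62,30,-45,95,0,0,27.7,0.62,30,-45.2,120,0,0,27.7,0.62,30,-45.2,140,0,0,27.7,0.62,30,-45.2,154,0,0,27.7,0.62,30,-45.2,160,0,0,27.7,0.62,30,-45.2,161,0,0,27.7,0.62,30,-45.2,161,0,0,27.7,0.62]

```text
clock: 22.45
tool_pos: [0.5704, -0.1009, 0.0394]
eef_rot: [0.971, -0.24, 0.0, -0.0]
wrist_force: [-0.1, -0.5, -0.9]
finger_gap: 0.0525
```

```bash
cat > eye.py <<'E'
# relative ring pose in tool frame at close range: inner walls and rear end of eyes between the jaws
import sys
from h import *
n=sys.argv[1]; p,d,i=cam('wrist'); np.savez(n+'.npz',p=p,d=d,i=np.array(i,dtype=object)); pliers(p,d,i)
h,w=p.shape[:2]; u,v=np.meshgrid(np.arange(w),np.arange(h)); G=(totool(i,atz(i,np.c_[u.ravel(),v.ravel()],.004))*1e3).reshape(h,w,3)
T=totool(i,cloud(i,d))*1e3
W=(p[:,:,2]>200)&(T[:,:,2]>14)
b=(np.abs(G[:,:,1]+1)<13)&(G[:,:,0]>85)&(G[:,:,0]<100)&W
L=G[b&(G[:,:,1]<-1)]; Rr=G[b&(G[:,:,1]>-1)]
print('inner walls y',np.percentile(L[:,1],98).round(1),np.percentile(Rr[:,1],2).round(1),'rear x',np.percentile(L[:,0],1).round(1),np.percentile(Rr[:,0],1).round(1))
c=G[W&(np.abs(G[:,:,1]+1)<2)&(G[:,:,0]>105)]; print('bore back x',np.percentile(c[:,0],2).round(1) if len(c) else '', '-> hole x',(np.percentile(c[:,0],2)-25).round(1) if len(c) else '')
cv2.imwrite(f'pics/{n}.png',cv2.resize(p[0:140,150:360],None,fx=3.5,fy=3.5,interpolation=cv2.INTER_CUBIC))
E
python3 eye.py w17; python3 - <<'E'
from h import *
tip([.6594,-.1455],-27.6,.001)
E
```

```text
jawtop z@100 4.9 pitch deg 1.65 roll 0.1 n 5039
tip -1 y [-19. -14.] xmax 108.1
tip 1 y [11.7 16.7] xmax 108.5
delta [-1.2 -0.6 10.3] [-0.02 -0.06 -0.12] | pos [ 0.5704 -0.101   0.0395] ang -27.72 F [-0.4 -0.3 -0.7] gap 0.0529 t 22.5 j6 1.88Traceback (most recent call last):
  File "eye.py", line 10, in <module>
    print('inner walls y',np.percentile(L[:,1],98).round(1),np.percentile(Rr[:,1],2).round(1),'rear x',np.percentile(L[:,0],1).round(1),np.percentile(Rr[:,0],1).round(1))
                          ~~~~~~~~~~~~~^^^^^^^^^^^
    return _quantile_unchecked(
        a, q, axis, out, overwrite_input, method, keepdims, weights)
    return _ureduce(a,
                    func=_quantile_ureduce_func,
    ...<5 lines>...
                    overwrite_input=overwrite_input,
                    method=method)
    r = func(a, **kwargs)
    result = _quantile(arr,
                       quantiles=q,
    ...<2 lines>...
                       out=out,
                       weights=wgt)
    slices_having_nans = np.isnan(arr[-1, ...])
                                  ~~~^^^^^^^^^
IndexError: index -1 is out of bounds for axis 0 with size 0
```

```bash
python3 - <<'E'
from h import *
for n in('w7','w17'):
    p,d,i=load(n+'.npz')
    for v in (20,45,62,72): print(n,v,p[v,205:305:4,2].tolist())
E
```

```text
w7 20 [90, 91, 86, 255, 255, 255, 85, 91, 93, 84, 91, 92, 87, 88, 89, 83, 85, 93, 255, 255, 255, 84, 87, 83, 83]
w7 45 [243, 180, 146, 168, 163, 160, 255, 115, 87, 92, 92, 94, 93, 92, 93, 89, 119, 255, 223, 113, 176, 174, 154, 154, 87]
w7 62 [96, 188, 189, 193, 190, 71, 255, 169, 90, 90, 89, 86, 90, 88, 90, 89, 120, 255, 85, 178, 181, 182, 180, 142, 91]
w7 72 [102, 191, 190, 190, 191, 135, 184, 90, 88, 89, 89, 90, 90, 90, 93, 87, 127, 255, 254, 183, 183, 181, 180, 99, 89]
w17 20 [69, 73, 71, 129, 248, 254, 255, 47, 70, 70, 71, 68, 68, 70, 67, 68, 227, 254, 250, 205, 66, 70, 69, 67, 66]
w17 45 [71, 114, 137, 143, 122, 153, 162, 72, 70, 71, 67, 71, 69, 65, 68, 64, 250, 254, 255, 102, 138, 137, 132, 105, 68]
w17 62 [79, 143, 146, 146, 144, 51, 164, 67, 66, 69, 66, 70, 67, 73, 68, 63, 255, 125, 64, 137, 139, 137, 139, 117, 68]
w17 72 [65, 148, 147, 147, 144, 104, 164, 78, 68, 69, 66, 70, 71, 70, 69, 67, 255, 141, 114, 143, 139, 143, 143, 80, 69]
```

View pics/w16f.png

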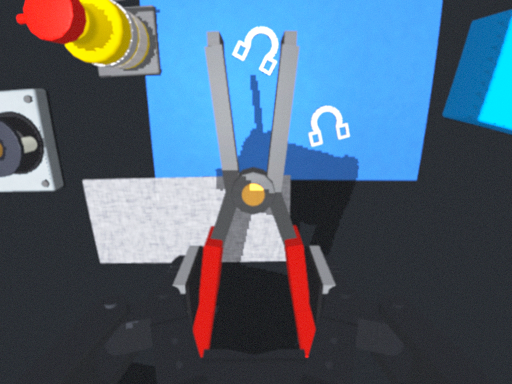

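```bash
sed -i "s/^W=.*/W=(p[:,:,0].astype(int)-p[:,:,2]<60)\&(p[:,:,2]>105)\&(T[:,:,2]>14)/" eye.py
sed -i "s/^n=sys.argv\[1\]; p,d,i=cam('wrist'); np.savez(n+'.npz',p=p,d=d,i=np.array(i,dtype=object)); pliers/n=sys.argv[1]\nif len(sys.argv)>2: p,d,i=load(n+'.npz')\nelse: p,d,i=cam('wrist'); np.savez(n+'.npz',p=p,d=d,i=np.array(i,dtype=object))\npliers/" eye.py
for k in w7 w17; do python3 eye.py $k x; done
```

```text
jawtop z@100 4.54 pitch deg 1.51 roll 0.06 n 5057
tip -1 y [-19.1 -13.9] xmax 108.4
tip 1 y [11.5 16.6] xmax 108.4
inner walls y -9.9 7.3 rear x 93.7 93.7
bore back x  -> hole x 
jawtop z@100 4.9 pitch deg 1.65 roll 0.1 n 5039
tip -1 y [-19. -14.] xmax 108.1
tip 1 y [11.7 16.7] xmax 108.5
inner walls y -11.0 6.4 rear x 92.5 92.1
bore back x 123.8 -> hole x 98.8
```

Call:
arm_command:
  steps: [-1.4,-0.9,0,0,0,0,0.62,-1.4,-0.9,3,0,0,0,0.62,-1.4,-0.9,6,0,0,0,0.62,-1.4,-0.9,8.5,0,0,0,0.62,-1.4,-0.9,10,0,0,0,0.62,-1.4,-0.9,11,0,0,0,0.62,-1.4,-0.9,11,0,0,0,0.62]

```text
clock: 23.38
tool_pos: [0.5691, -0.0994, 0.0277]
eef_rot: [0.971, -0.24, -0.0, 0.0]
wrist_force: [0.1, 0.9, -1.1]
finger_gap: 0.053
```

```bash
python3 eye.py w18; python3 -c "
from h import *
go(0,0,0,0)"
```

```text
jawtop z@100 4.2 pitch deg 1.35 roll 0.07 n 5084
tip -1 y [-19. -14.] xmax 108.3
tip 1 y [11.7 16.7] xmax 108.5
inner walls y -10.1 7.3 rear x 94.1 94.1
bore back x  -> hole x 
delta [-550.1  176.7   27.8] [  0.    -0.   -27.72] | pos [ 0.5692 -0.0994  0.0278] ang -27.72 F [-0.   0.5 -1.9] gap 0.0532 t 23.43 j6 1.88
```

Matches the earlier good state (walls −1.4, rear 94.1). I'll squeeze, then lift.

Call:
arm_command:
  steps: [0,0,0,0,0,0,0.57,0,0,0,0,0,0,0.53,0,0,-0.3,0,0,0,0.49,0,0,-0.6,0,0,0,0.45,0,0,-1,0,0,0,0.41,0,0,-1,0,0,0,0.4,0,0,-1,0,0,0,0.4,0,0,-4,0,0,0,0.4,0,0,-9,0,0,0,0.4,0,0,-17,0,0,0,0.4,0,0,-29,0,0,0,0.4,0,0,-43,0,0,0,0.4,0,0,-55,0,0,0,0.4,0,0,-63,0,0,0,0.4,0,0,-66,0,0,0,0.4,0,0,-66,0,0,0,0.4]

```text
clock: 25.42
tool_pos: [0.5691, -0.0994, 0.0938]
eef_rot: [0.971, -0.24, 0.0, 0.0]
wrist_force: [0.6, -0.1, -1.7]
finger_gap: 0.0351
```

```bash
cat > held.py <<'E'
import sys
from h import *
n=sys.argv[1]; p,d,i=cam('wrist'); np.savez(n+'.npz',p=p,d=d,i=np.array(i,dtype=object)); pliers(p,d,i)
T=totool(i,cloud(i,d))*1e3; m=(T[:,:,2]>16)&(T[:,:,2]<45)&(p[:,:,2]>120)&(p[:,:,0].astype(int)-p[:,:,2]<60)
q=T[m&(np.abs(T[:,:,1]+1)<2.5)&(T[:,:,0]>108)]; s=T[m&(T[:,:,0]>110)&(T[:,:,0]<114)&(np.abs(T[:,:,1])<25)]
print('back inner x',np.percentile(q[:,0],[1,3,10]).round(1),'z',np.median(q[:,2]).round(1),'side inner',s[s[:,1]<-1][:,1].max().round(1),s[s[:,1]>-1][:,1].min().round(1))
E
python3 held.py w19; python3 - <<'E'
from h import *
go(.4706,.1125,.2,0)
E
```

```text
jawtop z@100 6.6 pitch deg 1.29 roll 0.19 n 5365
tip -1 y [-28.1 -22.2] xmax 109.1
tip 1 y [20.3 26.4] xmax 109.4
back inner x [121.9 122.1 122.4] z 27.5 side inner -14.6 12.8
delta [-185.6 -141.8 -106.4] [ 0.000e+00  2.000e-02 -2.772e+01] | pos [ 0.5689 -0.0994  0.0936] ang -27.72 F [-1.1  0.7 -0.6] gap 0.0348 t 25.48 j6 1.88
```

Call:
arm_command:
  steps: [-5,0,-10,0,0,0,0.4,-18,0,-30,0,0,0,0.4,-36,-2,-58,0,0,0,0.4,-58,-8,-84,0,0,-3,0.4,-82,-22,-100,0,0,-8,0.4,-108,-45,-106,0,0,-14,0.4,-134,-72,-106,0,0,-20,0.4,-157,-100,-106,0,0,-25,0.4,-174,-123,-106,0,0,-27.7,0.4,-183,-137,-106,0,0,-27.7,0.4,-185.6,-141.8,-106,0,0,-27.7,0.4,-185.6,-141.8,-106,0,0,-27.7,0.4]

```text
clock: 26.98
tool_pos: [0.4709, 0.1122, 0.1998]
eef_rot: [1.0, -0.0, -0.0, 0.0]
wrist_force: [-0.6, 0.3, -1.3]
finger_gap: 0.035
```

```bash
python3 held.py w20;python3 - <<'E'
from h import *
go(.4708,.1125,.116,0)
E
```

```text
jawtop z@100 6.6 pitch deg 1.34 roll 0.16 n 5388
tip -1 y [-28.2 -22.3] xmax 109.0
tip 1 y [20.4 26.5] xmax 109.2
back inner x [122.1 122.3 122.4] z 27.7 side inner -14.4 12.7
delta [-0.  -0.6 83.7] [ 0.02  0.01 -0.05] | pos [0.4709 0.1119 0.1997] ang -0.05 F [-0.3 -0.3 -1.6] gap 0.035 t 27.02 j6 1.8
```

Call:
arm_command:
  steps: [0,-0.4,8,0,0,0,0.4,0,-0.4,25,0,0,0,0.4,0,-0.4,45,0,0,0,0.4,0,-0.4,64,0,0,0,0.4,0,-0.4,78,0,0,0,0.4,0,-0.4,84,0,0,0,0.4,0,-0.4,84,0,0,0,0.4,0,-0.4,84,0,0,0,0.4]

```text
clock: 28.02
tool_pos: [0.4712, 0.1129, 0.1163]
eef_rot: [1.0, -0.0, 0.0, -0.0]
wrist_force: [-0.0, 0.2, -0.6]
finger_gap: 0.0352
```

```bash
python3 chk.py w21
```

```text
jawtop z@100 6.57 pitch deg 1.31 roll 0.17 n 5376
tip -1 y [-28.2 -22.2] xmax 109.1
tip 1 y [20.4 26.5] xmax 109.3
shaft in tool: circ 108.0 -0.2 12.5 mean [107.6  -0.3  46.9] ext [[96.5, -11.5], [119.3, 11.2]]
ring pts 2554 med [112.2  -0.6  27.6] x [ 93.1 125.5] y [-21.5  19.9]
delta [-471.3  113.1  115.8] [-0.02 -0.06 -0.02] | pos [0.4712 0.113  0.1163] ang -0.02 F [ 0.   0.1 -1.2] gap 0.0349 t 28.07 j6 1.8
```

Call:
arm_command:
  steps: [-0.3,0.7,0,0,0,0,0.4,-0.3,0.7,5,0,0,0,0.4,-0.3,0.7,10,0,0,0,0.4,-0.3,0.7,14,0,0,0,0.4,-0.3,0.7,18,0,0,0,0.4,-0.3,0.7,22,0,0,0,0.4,-0.3,0.7,25,0,0,0,0.4,-0.3,0.7,25,0,0,0,0.4]

```text
clock: 29.08
tool_pos: [0.4703, 0.1121, 0.0906]
eef_rot: [1.0, -0.0, -0.0, 0.0]
wrist_force: [-0.6, -0.5, -2.1]
finger_gap: 0.0348
```

```bash
python3 chk.py w22
```

```text
jawtop z@100 6.6 pitch deg 1.32 roll 0.19 n 5393
tip -1 y [-28.2 -22.1] xmax 109.1
tip 1 y [20.4 26.4] xmax 109.3
shaft in tool: circ 102.6 -0.4 22.9 mean [108.3  -1.1  21.2] ext [[96.5, -17.7], [120.7, 15.8]]
ring pts 7059 med [107.5  -1.5  27.4] x [ 85.8 128.3] y [-25.5  20.2]
delta [-470.4  112.3   90.8] [ 0.    0.01 -0.02] | pos [0.4705 0.1121 0.0907] ang -0.02 F [-0.7 -0.2 -2.5] gap 0.0351 t 29.12 j6 1.8
```

Call:
arm_command:
  steps: [0,0,3,0,0,0,0.4,0,0,6,0,0,0,0.4,0,0,8.5,0,0,0,0.4,0,0,9,0,0,0,0.4,-0.5,0,9,0,0,0,0.44,-1.5,0,9,0,0,0,0.47,-2.5,0,9,0,0,0,0.5,-3.5,0,9,0,0,0,0.53,-4.5,0,9,0,0,0,0.56,-5.5,0,9,0,0,0,0.59,-6,0,9,0,0,0,0.615,-6,0,9,0,0,0,0.615,-6,0,9,0,0,0,0.615]

```text
clock: 30.75
tool_pos: [0.4645, 0.1122, 0.0818]
eef_rot: [1.0, -0.0, 0.0, -0.0]
wrist_force: [-0.4, -0.4, -1.0]
finger_gap: 0.0525
```

Call:
arm_command:
  steps: [0,0,-2,0,0,0,0.62,0,0,-5,0,0,0,0.62,0,0,-10,0,0,0,0.62,0,0,-18,0,0,0,0.62,0,0,-32,0,0,0,0.62,0,0,-50,0,0,0,0.62,-10,0,-70,0,0,0,0.62,-10,0,-85,0,0,0,0.62,-10,0,-90,0,0,0,0.62,-10,0,-90,0,0,0,0.62]

```text
clock: 32.0
tool_pos: [0.4549, 0.1122, 0.1721]
eef_rot: [1.0, -0.0, 0.0, -0.0]
wrist_force: [0.4, -0.4, -1.8]
finger_gap: 0.053
```

```bash
python3 chk.py w23; python3 home.py w23 "[.579,.1135]"; python3 home.py w23 "[.5787,.1831]"; python3 - <<'E'
from h import *
go(.49,-.2,.2,0)
E
```

```text
jawtop z@100 4.64 pitch deg 1.59 roll 0.05 n 5049
tip -1 y [-18.9 -13.8] xmax 108.4
tip 1 y [11.8 16.9] xmax 108.4
shaft in tool: circ 124.5 -1.1 12.7 mean [123.6  -1.  102.7] ext [[112.9, -12.6], [135.3, 10.5]]
ring pts 3 med [104.7 -13.8  24.1] x [104.2 105. ] y [-13.9 -13.8]
delta [-454.5  112.2  171.6] [ 0.    0.01 -0.02] | pos [0.4545 0.1121 0.1716] ang -0.02 F [ 0.4 -0.2 -0.9] gap 0.0529 t 32.05 j6 1.81
bright n 869 z [0.0481 0.0524 0.0538]
ring xy rel shaft ext [[-19.9, -20.6], [17.7, 20.6]]
bright n 759 z [0.0484 0.0525 0.0539]
ring xy rel shaft ext [[-20.1, -21.2], [17.5, 22.3]]
delta [ 35.5 312.1 -28.4] [ 0.    0.01 -0.02] | pos [0.4545 0.1121 0.1716] ang -0.02 F [ 0.4 -0.2 -0.9] gap 0.0529 t 32.05 j6 1.81
```

Call:
arm_command:
  steps: [0,8,-10,0,0,0,0.62,3,30,-25,0,0,0,0.62,8,70,-28,0,0,0,0.62,15,120,-28,0,0,0,0.62,22,175,-28,0,0,0,0.62,28,235,-28,0,0,0,0.62,30,285,-28,0,0,0,0.62,30,318,-28,0,0,0,0.62,30,333,-28,0,0,0,0.62,30,337,-28,0,0,0,0.62,30,337,-28,0,0,0,0.62,30,337,-28,0,0,0,0.62]

```text
clock: 33.55
tool_pos: [0.4844, -0.2238, 0.1998]
eef_rot: [1.0, 0.0, -0.0, -0.0]
wrist_force: [0.5, -0.4, -1.1]
finger_gap: 0.0531
```

```bash
python3 look.py w24; python3 - <<'E'
from h import *
p,d,i=load('w24.npz'); o,h=rings(p,i); print([(np.round(a,1),b.round(4),round(A)) for a,b,A in h])
for M,a,L in o: print(tip(M,a,.011))
E
```

```text
jawtop z@100 4.63 pitch deg 1.57 roll 0.14 n 5062
tip -1 y [-18.8 -13.8] xmax 108.4
tip 1 y [11.8 16.9] xmax 108.4
ring pts 0 med  x  y 
delta [-484.2 -224.3  199.9] [-0.01  0.01  0.05] | pos [ 0.4844 -0.2239  0.1998] ang 0.05 F [-0.3  0.2 -1.8] gap 0.0528 t 33.6 j6 1.13
ring mid [ 0.5836 -0.2254  0.004 ] dir 15.5 L 0.0297 areas 42 38 uv [269.6  75.2] [241.2  83.4] br 255.0 90.55555555555556
[(array([241.2,  83.4]), array([ 0.5796, -0.2111,  0.004 ]), 38), (array([269.6,  75.2]), array([ 0.5876, -0.2398,  0.004 ]), 42)]
delta [  2.4  29.5 160.6] [-1.000e-02  1.000e-02 -1.543e+01] | pos [ 0.4844 -0.2239  0.1998] ang 0.05 F [-0.3  0.2 -1.8] gap 0.0528 t 33.6 j6 1.13
[ 0.48685437 -0.253384  ]
```

Call:
arm_command:
  steps: [0,5,10,0,0,-3,0.62,1,14,35,0,0,-8,0.62,2,23,65,0,0,-13,0.62,2.2,28,95,0,0,-15.4,0.62,2.2,29.2,120,0,0,-15.4,0.62,2.2,29.2,140,0,0,-15.4,0.62,2.2,29.2,153,0,0,-15.4,0.62,2.2,29.2,160,0,0,-15.4,0.62,2.2,29.2,160,0,0,-15.4,0.62,2.2,29.2,160,0,0,-15.4,0.62]

```text
clock: 34.85
tool_pos: [0.487, -0.2542, 0.0404]
eef_rot: [0.991, 0.134, 0.0, 0.0]
wrist_force: [-0.0, -0.2, -0.2]
finger_gap: 0.0532
```

```bash
python3 eye.py w25; python3 -c "
from h import *
tip([.5836,-.2254],15.5,.001)"
```

```text
jawtop z@100 4.66 pitch deg 1.64 roll 0.06 n 5049
tip -1 y [-18.9 -13.8] xmax 108.5
tip 1 y [11.7 16.9] xmax 108.5
inner walls y -11.1 6.4 rear x 93.5 93.1
bore back x 124.9 -> hole x 99.9
delta [ 0.1 -0.9 11.3] [ 0.05 -0.05 -0.11] | pos [ 0.487  -0.2542  0.0405] ang 15.39 F [ 0.2  0.1 -1.5] gap 0.0531 t 34.9 j6 0.82
```

Call:
arm_command:
  steps: [-0.5,-1,0,0,0,0,0.62,-0.5,-1,3,0,0,0,0.62,-0.5,-1,6,0,0,0,0.62,-0.5,-1,9,0,0,0,0.62,-0.5,-1,11,0,0,0,0.62,-0.5,-1,12.3,0,0,0,0.62,-0.5,-1,12.3,0,0,0,0.62]

```text
clock: 35.78
tool_pos: [0.4858, -0.2532, 0.0274]
eef_rot: [0.991, 0.134, -0.0, -0.0]
wrist_force: [1.1, -0.1, -1.6]
finger_gap: 0.0528
```

```bash
python3 eye.py w26
```

```text
jawtop z@100 3.89 pitch deg 1.15 roll 0.04 n 5093
tip -1 y [-19.  -13.9] xmax 108.3
tip 1 y [11.7 16.8] xmax 108.6
inner walls y -9.7 7.7 rear x 94.1 94.1
bore back x  -> hole x
```

Call:
arm_command:
  steps: [0,0,0,0,0,0,0.57,0,0,0,0,0,0,0.53,0,0,-0.3,0,0,0,0.49,0,0,-0.6,0,0,0,0.45,0,0,-1,0,0,0,0.41,0,0,-1,0,0,0,0.4,0,0,-1,0,0,0,0.4,0,0,-4,0,0,0,0.4,0,0,-9,0,0,0,0.4,0,0,-17,0,0,0,0.4,0,0,-29,0,0,0,0.4,0,0,-43,0,0,0,0.4,0,0,-55,0,0,0,0.4,0,0,-63,0,0,0,0.4,0,0,-66,0,0,0,0.4,0,0,-66,0,0,0,0.4]

```text
clock: 37.83
tool_pos: [0.4858, -0.2532, 0.0935]
eef_rot: [0.991, 0.134, 0.0, 0.0]
wrist_force: [-0.3, 0.0, -1.2]
finger_gap: 0.0354
```

```bash
python3 held.py w27; python3 - <<'E'
from h import *
go(.4701,.2516,.2,0)
E
```

```text
jawtop z@100 6.27 pitch deg 1.17 roll 0.12 n 5427
tip -1 y [-28.3 -22. ] xmax 109.1
tip 1 y [20.5 26.6] xmax 109.2
back inner x [122.2 122.3 122.5] z 27.3 side inner -14.5 12.7
delta [ 118.9 -490.8 -106.6] [-1.000e-02  2.000e-02  1.538e+01] | pos [ 0.4857 -0.2531  0.0933] ang 15.38 F [-0.5 -0.4 -2. ] gap 0.0355 t 37.88 j6 0.82
```

Call:
arm_command:
  steps: [0,0,-10,0,0,0,0.4,2,-8,-30,0,0,0,0.4,6,-24,-58,0,0,1,0.4,12,-50,-84,0,0,2,0.4,21,-86,-100,0,0,4,0.4,32,-130,-106,0,0,6,0.4,43,-178,-106,0,0,8,0.4,55,-228,-106,0,0,10,0.4,67,-278,-106,0,0,12,0.4,79,-328,-106,0,0,14,0.4,91,-376,-106,0,0,15.4,0.4,102,-420,-106,0,0,15.4,0.4,110,-455,-106,0,0,15.4,0.4,116,-478,-106,0,0,15.4,0.4,119,-489,-106,0,0,15.4,0.4,119,-491,-106,0,0,15.4,0.4,119,-491,-106,0,0,15.4,0.4]

```text
clock: 40.0
tool_pos: [0.4702, 0.251, 0.1995]
eef_rot: [1.0, -0.0, -0.0, 0.0]
wrist_force: [0.3, 0.4, -1.7]
finger_gap: 0.0351
```

```bash
python3 held.py w28; python3 - <<'E'
from h import *
go(.4701,.2516,.116,0)
E
```

```text
jawtop z@100 6.24 pitch deg 1.14 roll 0.15 n 5422
tip -1 y [-28.  -22.1] xmax 109.2
tip 1 y [20.5 26.6] xmax 109.2
back inner x [122.2 122.4 122.5] z 27.1 side inner -14.2 12.8
delta [-0.1 -0.7 83.5] [ 0.02  0.01 -0.05] | pos [0.4703 0.2509 0.1995] ang -0.05 F [ 0.9  0.5 -1.1] gap 0.0356 t 40.05 j6 2.06
```

Call:
arm_command:
  steps: [0,-0.3,8,0,0,0,0.4,0,-0.3,25,0,0,0,0.4,0,-0.3,45,0,0,0,0.4,0,-0.3,64,0,0,0,0.4,0,-0.3,78,0,0,0,0.4,0,-0.3,84,0,0,0,0.4,0,-0.3,84,0,0,0,0.4,0,-0.3,84,0,0,0,0.4]

```text
clock: 41.05
tool_pos: [0.4707, 0.2523, 0.116]
eef_rot: [1.0, -0.0, 0.0, -0.0]
wrist_force: [-0.1, 0.7, -0.2]
finger_gap: 0.0355
```

```bash
python3 chk.py w29
```

```text
jawtop z@100 6.22 pitch deg 1.04 roll 0.16 n 5422
tip -1 y [-28.1 -22. ] xmax 109.2
tip 1 y [20.5 26.6] xmax 109.2
shaft in tool: circ 107.2 -1.0 12.5 mean [106.9  -1.   46.7] ext [[95.9, -12.5], [118.7, 10.6]]
ring pts 2514 med [111.8  -0.6  27.3] x [ 94.3 125.4] y [-20.1  19.8]
delta [-470.8  252.5  115.5] [-0.03 -0.06 -0.01] | pos [0.4707 0.2523 0.1161] ang -0.01 F [-0.3 -0.5 -0.9] gap 0.0351 t 41.1 j6 2.06
```

Call:
arm_command:
  steps: [-1,0,0,0,0,0,0.4,-1,0,5,0,0,0,0.4,-1,0,10,0,0,0,0.4,-1,0,14,0,0,0,0.4,-1,0,18,0,0,0,0.4,-1,0,22,0,0,0,0.4,-1,0,25,0,0,0,0.4,-1,0,25,0,0,0,0.4]

```text
clock: 42.1
tool_pos: [0.4692, 0.252, 0.0902]
eef_rot: [1.0, -0.0, -0.0, 0.0]
wrist_force: [0.0, -0.4, -2.4]
finger_gap: 0.0352
```

```bash
python3 chk.py w30
```

```text
jawtop z@100 6.26 pitch deg 1.12 roll 0.12 n 5428
tip -1 y [-28.2 -22. ] xmax 108.9
tip 1 y [20.4 26.6] xmax 109.2
shaft in tool: circ 103.1 -1.0 23.1 mean [108.3  -1.3  21. ] ext [[96.7, -17.5], [121.1, 16.4]]
ring pts 4504 med [110.6  -1.   24.9] x [ 95.2 125.5] y [-20.   20.1]
delta [-469.2  252.2   90.5] [ 0.    0.01 -0.02] | pos [0.4693 0.252  0.0904] ang -0.02 F [-0.7 -0.5 -1.4] gap 0.035 t 42.15 j6 2.06
```

```bash
python3 - <<'E'
from h import *
for n in('w13','w22','w30'):
    p,d,i=load(n+'.npz'); T=totool(i,cloud(i,d))*1e3
    for nm,m in (('back',(T[:,:,0]>122.5)&(T[:,:,0]<126)&(np.abs(T[:,:,1]+1)<4)),('L',(T[:,:,0]>110)&(T[:,:,0]<116)&(T[:,:,1]<-14.8)&(T[:,:,1]>-18)),('R',(T[:,:,0]>110)&(T[:,:,0]<116)&(T[:,:,1]>13.2)&(T[:,:,1]<16.5))):
        print(n,nm,m.sum(),np.percentile(T[m][:,2],[25,50,75]).round(1))
E
```

```text
w13 back 131 [27.5 28.  28.4]
w13 L 115 [27.3 28.  29.2]
w13 R 117 [27.2 27.7 28.6]
w22 back 132 [26.8 27.4 28. ]
w22 L 121 [27.  27.5 29.4]
w22 R 124 [26.9 27.4 28. ]
w30 back 134 [26.7 27.2 27.7]
w30 L 119 [26.3 27.1 27.9]
w30 R 127 [26.4 27.1 28.2]
```

Same as before. I'll seat and release it, then lift.

Call:
arm_command:
  steps: [0,0,3,0,0,0,0.4,0,0,6,0,0,0,0.4,0,0,8.5,0,0,0,0.4,0,0,9,0,0,0,0.4,-0.5,0,9,0,0,0,0.44,-1.5,0,9,0,0,0,0.47,-2.5,0,9,0,0,0,0.5,-3.5,0,9,0,0,0,0.53,-4.5,0,9,0,0,0,0.56,-5.5,0,9,0,0,0,0.59,-6,0,9,0,0,0,0.615,-6,0,9,0,0,0,0.615,-6,0,9,0,0,0,0.615]

```text
clock: 43.78
tool_pos: [0.4634, 0.2521, 0.0815]
eef_rot: [1.0, -0.0, 0.0, -0.0]
wrist_force: [0.1, 0.6, -1.7]
finger_gap: 0.0525
```

Call:
arm_command:
  steps: [0,0,-2,0,0,0,0.62,0,0,-5,0,0,0,0.62,0,0,-10,0,0,0,0.62,0,0,-18,0,0,0,0.62,0,0,-32,0,0,0,0.62,0,0,-50,0,0,0,0.62,-10,0,-70,0,0,0,0.62,-10,0,-85,0,0,0,0.62,-10,0,-90,0,0,0,0.62,-10,0,-90,0,0,0,0.62]

```text
clock: 45.02
tool_pos: [0.4536, 0.2521, 0.1717]
eef_rot: [1.0, -0.0, 0.0, -0.0]
wrist_force: [-0.4, -0.5, -0.6]
finger_gap: 0.0529
```

```bash
python3 chk.py w31; for s in "[.5785,.2526]" "[.5787,.1831]" "[.579,.1135]"; do python3 home.py w31 $s; done; python3 - <<'E'
from h import *
go(.4873,-.08,.1,94.2)
p,d,i=cam('top'); C=cloud(i,d); 
cv2.imwrite('pics/top1.png',cv2.resize(p[160:290,130:390],None,fx=3,fy=3,interpolation=cv2.INTER_CUBIC)); np.savez('top1.npz',p=p,d=d,i=np.array(i,dtype=object))
E
```

```text
jawtop z@100 4.34 pitch deg 1.45 roll 0.08 n 5073
tip -1 y [-18.8 -13.7] xmax 108.3
tip 1 y [11.9 17. ] xmax 108.4
shaft in tool: circ 124.3 -1.1 12.6 mean [123.6  -1.  102.4] ext [[112.8, -12.1], [135.5, 10.5]]
ring pts 2 med [104.8  12.2  24. ] x [104.6 104.9] y [12.2 12.3]
delta [-453.2  252.1  171.4] [ 0.01  0.01 -0.02] | pos [0.4534 0.252  0.1712] ang -0.02 F [ 0.3 -0.1 -0.8] gap 0.053 t 45.08 j6 2.08
bright n 852 z [0.0483 0.0525 0.0539]
ring xy rel shaft ext [[-20.6, -20.2], [17.7, 20.9]]
bright n 697 z [0.0491 0.0527 0.054 ]
ring xy rel shaft ext [[-20.1, -21.6], [17.9, 20.6]]
bright n 613 z [0.0505 0.0527 0.0541]
ring xy rel shaft ext [[-19.6, -22.2], [17.3, 20.4]]
delta [ 34.1 331.9  71.3] [-0.000e+00  2.000e-02 -9.422e+01] | pos [0.4534 0.252  0.1712] ang -0.02 F [ 0.3 -0.1 -0.8] gap 0.053 t 45.08 j6 2.08
```

View pics/top1.png

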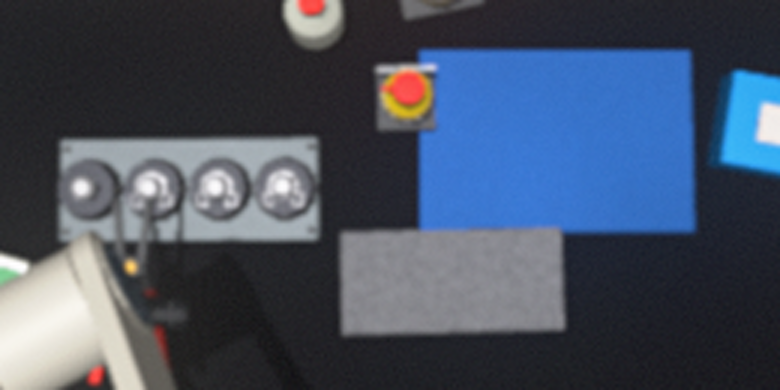

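Call:
arm_command:
  steps: [2,10,-5,0,0,0,0.62,5,40,-15,0,0,-3,0.62,8,85,-20,0,0,-10,0.62,12,140,-20,0,0,-20,0.62,18,195,-20,0,0,-30,0.62,24,250,-20,0,0,-40,0.62,28,300,-15,0,0,-50,0.62,32,335,0,0,0,-60,0.62,34,354,25,0,0,-70,0.62,34,358,50,0,0,-80,0.62,34,358,70,0,0,-90,0.62,34,358,90,0,0,-94.2,0.62,34,358,108,0,0,-94.2,0.62,34,358,120,0,0,-94.2,0.62,34,358,120,0,0,-94.2,0.62,34,358,120,0,0,-94.2,0.62]

```text
clock: 47.12
tool_pos: [0.4875, -0.1061, 0.0519]
eef_rot: [0.681, 0.732, 0.0, 0.0]
wrist_force: [0.1, -0.6, -0.9]
finger_gap: 0.0531
```

```bash
python3 look.py w32; python3 -c "
from h import *
go(.4873,-.1063,.025,94.2)"
```

```text
jawtop z@100 4.24 pitch deg 1.36 roll 0.05 n 5070
tip -1 y [-18.9 -13.7] xmax 108.4
tip 1 y [11.8 16.9] xmax 108.6
ring pts 2 med [108.3  -0.9  16.2] x [108.3 108.3] y [-13.6  11.7]
delta [ 141.4 -478.7   51.6] [ 6.000e-02 -3.000e-02  9.418e+01] | pos [ 0.4877 -0.1061  0.0521] ang 94.18 F [ 0.4 -0.1 -1.2] gap 0.0532 t 47.17 j6 -0.29
delta [-0.1 -0.4 27.1] [ 0.06  0.02 -0.02] | pos [ 0.4877 -0.1061  0.0521] ang 94.18 F [ 0.4 -0.1 -1.2] gap 0.0532 t 47.17 j6 -0.29
```

Call:
arm_command:
  steps: [0,0,10,0,0,0,0.62,0,0,20,0,0,0,0.62,0,0,25,0,0,0,0.62,0,0,28,0,0,0,0.62,0,0,28,0,0,0,0.62,0,0,28,0,0,0,0.65,0,0,28,0,0,0,0.7,0,0,28,0,0,0,0.8,0,0,28,0,0,0,1,0,0,28,0,0,0,1,0,0,20,0,0,0,1,0,0,-10,0,0,0,1,0,0,-60,0,0,0,1,0,0,-110,0,0,0,1,0,0,-160,0,0,0,1,0,0,-160,0,0,0,1]

```text
clock: 49.18
tool_pos: [0.4895, -0.1065, 0.2159]
eef_rot: [0.681, 0.732, 0.002, 0.003]
wrist_force: [0.6, 0.4, 0.3]
finger_gap: 0.0854
```

```bash
python3 - <<'E'
from h import *
p,d,i=cam('wrist'); C=cloud(i,d); H,S,V=cv2.split(cv2.cvtColor(p,cv2.COLOR_BGR2HSV))
for n,m in (('yel',(H>12)&(H<35)&(S>110)&(V>80)),('red',((H<8)|(H>172))&(S>150)&(V>60))):
    k,l,st,c=cv2.connectedComponentsWithStats(m.astype(np.uint8))
    for j in range(1,k):
        if st[j,4]>25: print(n,st[j],'z',np.percentile(C[l==j][:,2],[10,50,90]).round(4),'xy',np.median(C[l==j],0).round(4))
# pliers plane
z=C[:,:,2]; m=(z>.018)&(z<.028)&(C[:,:,0]>.45)&(C[:,:,0]<.51)&(C[:,:,1]>-.06)&(C[:,:,1]<.01)
print('jaws',m.sum(),np.median(C[m],0), 'y ext',np.percentile(C[m][:,1],[1,99]))
g=C[m]; print('jaw z rear/front',np.median(g[g[:,1]<-.035][:,2]),np.median(g[g[:,1]>-.02][:,2]))
p,d,i=cam('top'); C=cloud(i,d)
H,S,V=cv2.split(cv2.cvtColor(p,cv2.COLOR_BGR2HSV)); m=((H<8)|(H>172))&(S>150)&(V>100); m&=(C[:,:,2]>.09)
k,l,st,c=cv2.connectedComponentsWithStats(m.astype(np.uint8))
for j in range(1,k):
    if st[j,4]>15: q=C[l==j]; t=q[q[:,2]>np.percentile(q[:,2],60)-.006]; print('cap',st[j],q.mean(0).round(4),np.median(q[:,2]).round(4),'top',t.mean(0).round(4),(t.max(0)-t.min(0)).round(3))
go(.675,-.019,.25,90)
E
```

```text
yel [ 429   78   61   60 2602] z [0.0645 0.0797 0.0955] xy [ 0.6624 -0.0172  0.0797]
yel [405  86  13  40 106] z [0.0068 0.0117 0.0143] xy [ 0.6524 -0.0188  0.0117]
yel [419  88  10  35  56] z [0.0377 0.039  0.0412] xy [ 0.6518 -0.0177  0.039 ]
yel [503 135   9  38 223] z [0.0132 0.0179 0.0225] xy [ 0.7839 -0.0588  0.0179]
red [ 478   77   34   60 1403] z [0.1148 0.1255 0.1273] xy [ 0.6659 -0.0178  0.1255]
red [217 156  19  76 588] z [0.0218 0.0234 0.0312] xy [ 0.4619 -0.1324  0.0234]
red [265 157  20  73 540] z [0.0221 0.0235 0.0312] xy [ 0.5161 -0.1259  0.0235]
jaws 918 [ 0.48344129 -0.03065472  0.02277948] y ext [-0.05956508  0.00128791]
jaw z rear/front 0.022948374695876683 0.022598397359330225
cap [265 131  21  17 208] [ 0.8169 -0.0488  0.1858] 0.1802 top [ 0.8175 -0.0496  0.1876] [0.343 0.082 1.324]
cap [230 157   8   8  50] [0.7638 0.0803 0.1289] 0.129 top [0.7641 0.0811 0.13  ] [0.022 0.022 0.01 ]
cap [258 184  13  11  91] [ 0.6764 -0.0169  0.1272] 0.1276 top [ 0.6768 -0.017   0.1279] [0.031 0.03  0.013]
delta [ 73.  193.8 -37.9] [0.07 0.02 4.18] | pos [ 0.4871 -0.1059  0.2119] ang 94.18 F [-0.3  0.   0. ] gap 0.0858 t 49.27 j6 -0.29
```

Call:
arm_command:
  steps: [20,50,0,0,0,0,0,45,105,0,0,0,0,0,65,160,5,0,0,0,0,74,190,15,0,0,0,0,74,195,27,0,0,0,0,74,195,27,0,0,0,0,74,195,27,0,0,0,0,74,195,27,0,0,0,0]
  squeeze: 20

```text
clock: 50.28
tool_pos: [0.6758, -0.0184, 0.1852]
eef_rot: [0.681, 0.732, 0.0, 0.0]
wrist_force: [-0.3, -0.0, -0.3]
finger_gap: -0.0
```

```bash
python3 - <<'E'
from h import *
go(.6764,-.0175,.134,94.2)
p,d,i=cam('wrist'); T=totool(i,cloud(i,d)); C=cloud(i,d)
H,S,V=cv2.split(cv2.cvtColor(p,cv2.COLOR_BGR2HSV)); m=((H<8)|(H>172))&(S>150)&(V>60)&(C[:,:,2]>.12)&(C[:,:,2]<.135)&(C[:,:,0]<.75)
print('cap visible',m.sum(),C[m].min(0).round(4),C[m].max(0).round(4),np.median(C[m],0))
E
```

```text
delta [ 0.9  0.6 51.2] [ 0.03  0.01 -0.05] | pos [ 0.6758 -0.0184  0.1852] ang 94.15 F [-0.3 -0.  -0.3] gap -0.0 t 50.27 j6 -0.1
cap visible 1823 [ 0.6598 -0.0305  0.12  ] [0.6921 0.009  0.1287] [ 0.67570322 -0.01400992  0.12667144]
```

Cap confirmed (x 0.660–0.692, centre ≈0.676). Press it.

Call:
arm_command:
  steps: [0,0,15,0,0,0,0,0,0,30,0,0,0,0,0,0,38,0,0,0,0,0,0,43,0,0,0,0,0,0,48,0,0,0,0,0,0,50,0,0,0,0,0,0,50,0,0,0,0]

```text
clock: 51.2
tool_pos: [0.676, -0.0179, 0.1369]
eef_rot: [0.681, 0.732, -0.0, -0.0]
wrist_force: [-10.8, 0.4, 22.1]
finger_gap: -0.0001
```

Call:
arm_command:
  steps: [0,0,-8,0,0,0,0,0,0,-30,0,0,0,0,0,0,-70,0,0,0,0,-20,-60,-100,0,0,0,0,-50,-120,-110,0,0,0,0,-74,-180,-110,0,0,0,0,-74,-180,-110,0,0,0,0,-74,-180,-110,0,0,0,0,-74,-180,-110,0,0,0,0]

```text
clock: 52.32
tool_pos: [0.5037, -0.1046, 0.2447]
eef_rot: [0.681, 0.733, 0.0, 0.001]
wrist_force: [-0.0, 0.1, -0.1]
finger_gap: 0.0002
```

```bash
python3 - <<'E'
from h import *
go(0,0,0,94)
p,d,i=cam('top'); C=cloud(i,d); p0,d0,i0=load('top0.npz'); C0=cloud(i0,d0)
H,S,V=cv2.split(cv2.cvtColor(p,cv2.COLOR_BGR2HSV)); m=((H<8)|(H>172))&(S>150)&(V>100)&(C[:,:,2]>.09)&(C[:,:,2]<.25)
k,l,st,c=cv2.connectedComponentsWithStats(m.astype(np.uint8))
for j in range(1,k):
    if st[j,4]>15: q=C[l==j]; print('cap',st[j],q.mean(0).round(4),'z med',np.median(q[:,2]).round(4))
u=slice(150,250) # rings region on shafts: bright pixels, blue mat steel pixels
blue=p[170:240,270:362]; print('steel on mat',((blue[:,:,2]>150)).sum())
for y in (.1135,.1831,.2526,.322):
    r=np.hypot(C[:,:,0]-.579,C[:,:,1]-y); mm=(r>.0135)&(r<.022); print(y,'bright frac',(p[:,:,2][mm]>140).mean().round(2),'before',(p0[:,:,2][mm]>140).mean().round(2))
for nm,a in(('wash',(240,175,16)),('glove',(400,205,40)),('meter',(127,262,20))):
    x,y,w=a; s=np.s_[max(y-w,0):y+w,x-w:x+w]; print(nm,'mean abs diff',np.abs(p[s].astype(int)-p0[s]).mean().round(1))
p,d,i=cam('wrist'); C=cloud(i,d); H,S,V=cv2.split(cv2.cvtColor(p,cv2.COLOR_BGR2HSV)); m=((H<8)|(H>172))&(S>150)&(V>60)&(C[:,:,2]<.05)
print('handles',m.sum(),np.median(C[m],0).round(3),np.percentile(C[m][:,2],[5,95]).round(3))
E
```

```text
delta [ 141.2 -495.1  244. ] [0.08 0.01 0.2 ] | pos [ 0.5037 -0.1046  0.2447] ang 94.2 F [-0.   0.1 -0.1] gap 0.0002 t 52.33 j6 -0.28
cap [265 131  20  17 208] [ 0.8181 -0.049   0.1798] z med 0.1805
cap [230 157   8   8  51] [0.7635 0.0805 0.1298] z med 0.1299
cap [258 184  13  11  90] [ 0.6763 -0.0168  0.1269] z med 0.1268
steel on mat 946
0.1135 bright frac 0.73 before 0.01
0.1831 bright frac 0.73 before 0.02
0.2526 bright frac 0.6 before 0.01
0.322 bright frac 0.02 before 0.02
wash mean abs diff 1.6
glove mean abs diff 1.9
meter mean abs diff 1.2
handles 1078 [ 0.504 -0.127  0.023] [-0.001  0.032]
```

```bash
python3 -c "
from rig import bot
print(bot.sign_off())"
```

```text
the job is handed in; nothing more can be done
None
```

I fitted all three rings present with the pliers, one each on the shafts at y ≈ 0.113, 0.183 and 0.253 m. I then pressed the small oil bottle's cap, put the pliers back and handed the job in at about 52 s; the system gives no verdict.

- **Rings:** After each lift the wrist camera showed the ring closed around its shaft, eye edges about ±20.5 mm. The ring tops stood 52–53 mm above the bench against an expected 54. My measurement put them about 1.3 mm off the shaft axis, within the 3 mm limit. The bright ring area in the last top picture was smaller on the third ring (0.60) than on the other two (0.73); I took this as a viewing difference because its wrist check matched the others.
- **Oil cap:** The fingertips went about 8 mm below the cap's rest height, against the stop at 22 N. Afterwards the cap read 127 mm high, the same as before.
- **Pliers:** They lie flat on the grey mat where they started, with the jaws level to about 0.4 mm and the pivot over the mat.
- **Bystanders:** The wash bottle, glove box and meter look unchanged from the first picture.
- **Disagreements:** The wrist camera's reported position was about 1.6 mm off in x, so my first try at a ring sat about 3.5 mm too far forward. I corrected that before squeezing. A final count of bright pixels on the blue mat read 946. I put this down to the arm in view, since the last picture I viewed, taken just after the third ring went on, showed the mat empty.

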